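Close the sample tub and lay out the loading station round it

TASK

Snap the lid fully home on the white storage tub, and then set the aluminium tube rack on the middle of the closed lid, lengthwise along it. Stand the reagent trough centred behind the tub (on the side away from the robot) and parallel to it with a gap of about 4 cm, stand the steel beaker off the tub's left end, as the robot sees it, in line with the tub's long axis and about 9.5 cm clear of it, and stand the short amber bottle in that line midway between tub and beaker. Leave the tall bottle, the small jar and the timer where they are.

Things in the scene. Friction and masses are not known exactly. Their poses are not given: they have to be found in the camera images.
- tub: open white plastic tub, 50 (x) by 90 (y) by 40 mm high, walls 3 mm, fixed; origin at the centre of its underside, z up. +y (long axis) is its left end as the robot sees it (within 9 degrees), +x its back. Two sprung grey clips inside the end walls, just below the rim, hold a lid up to 8 mm high until it is pressed down at its middle with 5 to 10 N.
- lid: white lid with a thin grey line round its top, plug down; 18 mm high: flange 54 (x) by 94 (y) mm, 12 to 18 mm above the origin; plug under it 41 by 81 by 12 mm, rounded foot, for the tub's 44 by 84 mm mouth; origin at the centre of its underside, z up. Long axis y, either way round. 45 g. Home, the flange is on the tub's rim, origin 28 mm above the tub's, flat top 46 mm above the bench.
- rack: solid aluminium tube rack, a bar 28 (x) by 66 (y) by 24 mm high with five white tube caps in a row on top (8 mm more); origin at the centre of its underside, z up; long axis y. About 110 g.
- trough: narrow open white reagent trough, 30 (x) by 90 (y) by 26 mm high, walls 3 mm; origin at the centre of its underside, z up; long axis y. About 50 g.
- beaker: open round steel beaker, 50 mm across, 60 mm high, wall 3 mm; origin at the centre of its underside, z up. About 80 g.
- bottle: the short amber bottle with a white cap and no label, 36 mm across the body, 65 mm high over the cap; origin at the centre of its underside, z up. The straight body reaches to about 40 mm, shoulder and narrower cap above. About 90 g.
- tall_bottle: bystander: the tall amber bottle with a paper label and white cap, 44 mm across, 110 mm high; origin at the centre of its underside, z up. Stays where it is.
- jar: bystander: small white jar with a grey cap, 32 mm across, 40 mm high; origin at the centre of its underside, z up. Stays where it is.
- timer: bystander: flat grey bench timer, 50 (x) by 60 (y) by 18 mm high; origin at the centre of its underside, z up. Stays where it is.
Things that resemble listed ones, but are neither listed nor needed, are in the scene too. Leave any turquoise look-alike of the trough alone. What is shaped like the rack but yellow is not meant.

How it is judged (in metres and radians):
On the way, in this order (a step that is already met when the one before it is completed fails the run):
1. the lid is snapped home on the tub (horizontal distance between lid and tub below 0.005 m and z of lid in the frame of tub between 0.025 and 0.0302 m and angle between lid's own z axis and vertical below 0.035 rad), for 0.2 s.
2. the rack stands released on the middle of the lid, lengthwise, the lid still home (all of step 1 and horizontal distance between rack and lid below 0.012 m and z of rack in the frame of lid between 0.015 and 0.021 m and angle between the y axis of rack and the y axis of tub, either way round below 0.2 rad and angle between rack's own z axis and vertical below 0.08 rad and contact force between rack and the fingers below 0.05 N), for 0.2 s.
At the end, for the whole second after the job is handed in: Lid home (2.2 mm high, level, 5 mm sideways); rack 12 mm, 0.2 rad on lid; from tub centre: trough 80 back, beaker 165 left, each 15 mm both ways, trough parallel 0.2 rad; bottle 92.5 left, 20 mm along, 15 mm across, 52 mm or more from beaker's centre; all upright, at rest (all of step 1 and horizontal distance between rack and lid below 0.012 m and z of rack in the frame of lid between 0.015 and 0.021 m and angle between the y axis of each of rack, trough and the y axis of tub, either way round below 0.2 rad and angle between each of rack, trough, beaker, bottle's own z axis and vertical below 0.08 rad and height (world z) of trough between -0.003 and 0.004 m and x of trough in the frame of tub between 0.065 and 0.095 m and y of trough in the frame of tub between -0.015 and 0.015 m and height (world z) of beaker between -0.003 and 0.004 m and x of beaker in the frame of tub between -0.015 and 0.015 m and y of beaker in the frame of tub between 0.15 and 0.18 m and height (world z) of bottle between -0.003 and 0.004 m and x of bottle in the frame of tub between -0.015 and 0.015 m and y of bottle in the frame of tub between 0.0725 and 0.1125 m and horizontal distance between bottle and beaker above 0.052 m and linear speed of each of lid, rack, trough, beaker, bottle below 0.02 m/s and angular speed of each of lid, rack, trough, beaker, bottle below 0.2 rad/s); the robot touches nothing.
It fails at once if a bystander (tall bottle, jar or timer) is moved more than 20 mm or tipped (distance of any of tall_bottle, jar, timer from where it was at the start of the episode above 0.02 m or angle between any of tall_bottle, jar, timer's own z axis and vertical above 0.5 rad).
It also fails if it takes over 125 s, if anything falls off the work surface, if the arm or the gripper's body presses on something with over 40 N, if the wrist force passes 120 N, or if a joint passes its speed limit or range.

ROBOT

A 6-joint arm with a two-finger parallel gripper is mounted at the origin on the work surface. World frame = base frame: x ahead of the robot, y to its left, z up, the work surface at z = 0. Lengths are in mm, angles in rad, forces in N, time in s.
With the tool pointing down it reaches from about 400 to 825 mm from the base axis. Payload 7 kg.
Tool frame: the origin (TCP) lies on the centre line of the jaws, within the pads' length; the fingertips stand 19 mm ahead of it and the grasp point (between the pads) is the TCP; z points along the fingers, y is the direction in which the jaws open and shut (so a half turn about z gives the same grasp; the last joint's range is limited). The gripper opens to 88 mm and grips with 3 to 60 N. Pads are 19 mm wide; open, the fingers measure 130 mm over their backs; the gripper's body (78 mm by 193 mm) begins 47 mm behind the grasp point.
Start: joints at [1.449, 0.359, 0.012, 0, -1.224, -0.288], TCP at [268.943, 619.084, 245.561] pointing down, gripper open.
Joint ranges: [-3.07, 3.07], [-1.43, 2.12], [-1.02, 1.25], [-3.03, 1.67], [-3.05, -0], [-3.03, 3.03]. Speed limits (rad/s): [2.39, 2.39, 3.01, 3.14, 3.14, 3.14].

INTERFACE

Orientations are given as a unit quaternion [w, x, y, z].
In Python, from station import * gives the robot as it stands.
- The arm moves only by the tool arm_command, never from a script. Its argument "targets" is a list that holds one entry, the list of rows, each a list of 7 numbers: the shift along the world's x, y, z in mm, then the turn, a rotation vector about the world's x, y, z in rad, then the opening, from 0 (shut) to 1 (fully open). A call has 1 to 10 rows; each row shifts and turns the commanded pose from where the row before left it; what a row does not reach is not made up. A row lasts 1/8 s, in which the tool goes at most 62.5 mm and 10.7 degrees, less where a joint would pass 70% of its speed; a pose out of reach is approached as far as the arm can. A call is refused whole if a number of a shift passes 62.5 or a number of a turn 0.188, either way. A call with a gripper value outside its range is refused whole. The fingers move at their own pace and stop on an object; "squeeze" is the grip in N (left out, the last holds). Time passes only in rows, so rows that do not move let the fingers close. It gives the time, the measured TCP pose, the force and the opening at its end, in the units of the state.
- sense(): the state, without advancing time (a new reading comes with each control period).
- camera(name): name is "scene" or "side" or "wrist"; returns a dict with "frame" (480x640x3 uint8, blue, green, red), "fx", "fy", "cx", "cy" (pixels), "k1" (the pictures are not rectified: a ray, as slopes to the right and down, at radius r is drawn at 1 + k1 r^2 times it, then the intrinsics apply), "R" (3x3) and "t" (3): a world point X has camera coordinates R X + t. Camera axes: x right, y down, z forward; pixel columns grow to the right and rows downward; lengths in mm; the calibration is good to about 2 mm. A picture is of the moment at which its call begins. There is no depth.
- hand_in(): hands the job in, once; it reports no verdict.
The state is a dict: "clock": time; "joints": joint angles; "joint_vel": joint speeds; "tau": joint torques, N m; "eef_pos": TCP position; "tcp_rot": TCP orientation; "force": force on the tool from outside, world axes, zero at the start; "ft_torque": the same for the moment, N m; "width": finger opening in mm.
Only numpy, scipy, OpenCV 4.12 (cv2) and the standard library are available. Lean on these libraries where they do the work, as an engineer would, in place of code of your own. Each camera call takes 0.05 s, during which the arm holds its last target.

## Working session

There is one attempt and no reset: what is moved stays moved. The work goes in short steps, Python scripts to look and compute and a tool call to move; the robot and the scene stay as the last step left them, time stands still between calls to the robot, and variables do not carry over. Pictures are saved under pics/ and viewed, and the job is handed in when it is done.

Besides the shell and the picture viewer there is one more tool, called by a JSON object that holds its "method" and its "body", one argument or row to a line. arm_command: Moves the arm, as the interface text tells. Its arguments: {"type":"object","properties":{"targets":{"type":"array","items":{"type":"array","items":{"type":"array","items":{"type":"number"}}}},"squeeze":{"type":"number"}},"required":["targets"]}

```bash
ls; mkdir -p pics
python3 - <<'E'
from station import *
import cv2
s=sense(); print(s)
for n in ("scene","side","wrist"):
    c=camera(n); cv2.imwrite(f"pics/{n}0.png",c["frame"]); print(n,c["fx"],c["fy"],c["cx"],c["cy"],c["k1"],c["R"],c["t"])
E
```

```text
pics
{'clock': 0.0, 'joints': array([ 1.44909398e+00,  3.59387391e-01,  1.10442224e-02, -3.73276716e-04,
       -1.22412481e+00, -2.88101526e-01]), 'joint_vel': array([-0.00017784,  0.00190899, -0.00043749,  0.0002008 , -0.00011218,
       -0.00143014]), 'tau': array([-7.04717295e-04, -5.82710302e+01,  2.93055314e+01,  6.99729145e+00,
        7.01461133e-03, -1.67542430e-04]), 'eef_pos': array([268.76873227, 618.66146144, 244.61181494]), 'tcp_rot': array([ 8.47517433e-04,  9.79067651e-01, -2.03533303e-01, -1.05414817e-04]), 'force': array([ 1.31187385, -0.76366584, -0.15323436]), 'ft_torque': array([-0.08112523, -0.00189817,  0.02691741]), 'width': 87.45516942997219}
scene 513.6231734742034 513.6231734742034 324.9799242114306 234.5232431393762 -0.041036136973428894 [[-0.41026206  0.9119104  -0.01022043]
 [ 0.52584243  0.22738668 -0.81962494]
 [-0.74510052 -0.34163535 -0.57280931]] [ 298.7484486  -261.56430104 1451.36113739]
side 466.6220493927882 466.6220493927882 318.26229178118507 243.03596893274226 -0.046203735843339484 [[ 0.98401087 -0.17778467 -0.01073412]
 [-0.10327705 -0.52044542 -0.84762634]
 [ 0.14510844  0.83518212 -0.53048502]] [-577.43771627   75.22398665 1081.55448032]
wrist 392.77542177613924 392.77542177613924 326.91541550128596 236.9746635643313 -0.07989816657110504 [[-0.39828434 -0.91726094  0.00139573]
 [-0.87469606  0.38025949  0.30051545]
 [-0.27618182  0.11846976 -0.95377593]] [674.62957967 -37.78012932 391.91075554]
```

View pics/scene0.png

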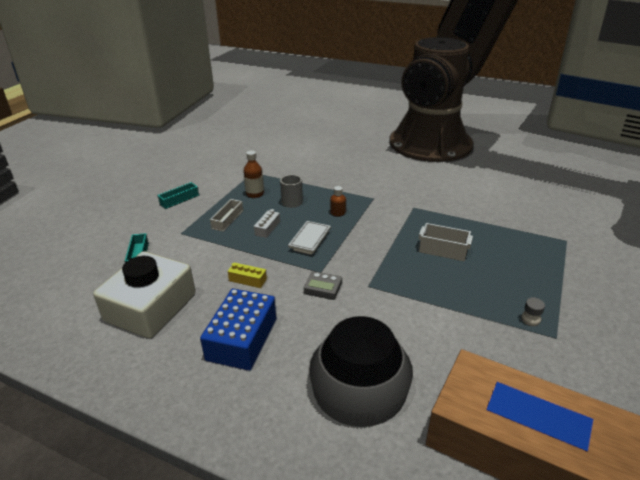

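View pics/side0.png

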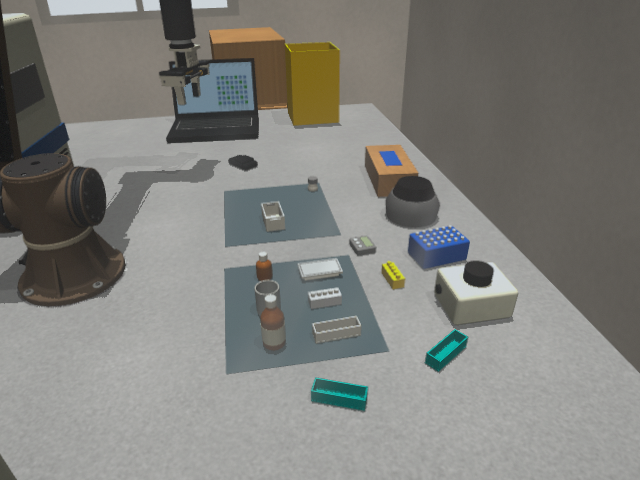

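View pics/wrist0.png

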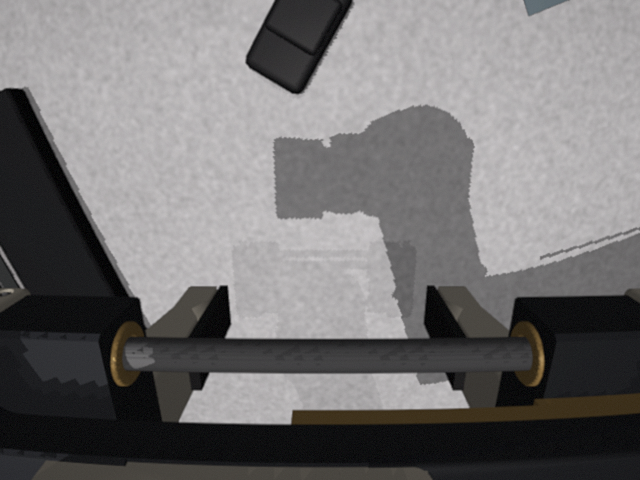

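Scene picture: tub at (446,241), lid (310,237), rack (267,222), white trough (227,214), beaker (291,191), short bottle (338,203), tall bottle (253,175), jar (533,311), timer (322,285). In the side picture: tub (273,216), lid (320,269), rack (325,297), trough (336,329), beaker (267,296), bottle (264,268).

```bash
cat > h.py <<'E'
from station import *
import numpy as np, cv2
def K(c): return np.array([[c["fx"],0,c["cx"]],[0,c["fy"],c["cy"]],[0,0,1.]])
def D(c): return np.array([c["k1"],0,0,0,0.])
def plane(c,uv,z):
    uv=np.asarray(uv,float).reshape(-1,1,2)
    n=cv2.undistortPoints(uv,K(c),D(c)).reshape(-1,2)
    d=np.c_[n,np.ones(len(n))]@np.asarray(c["R"]); o=-np.asarray(c["R"]).T@np.asarray(c["t"])
    return o+d*((z-o[2])/d[:,2])[:,None]
def proj(c,P):
    p=cv2.projectPoints(np.asarray(P,float).reshape(-1,1,3),cv2.Rodrigues(np.asarray(c["R"]))[0],np.asarray(c["t"],float),K(c),D(c))[0]
    return p.reshape(-1,2)
def crop(c,name,x0,y0,x1,y1,k):
    cv2.imwrite("pics/"+name,cv2.resize(c["frame"][y0:y1,x0:x1],None,fx=k,fy=k,interpolation=cv2.INTER_CUBIC))
E
python3 - <<'E'
from h import *
c=camera("scene"); s=camera("side")
crop(c,"sc1.png",150,140,390,320,3.3)
crop(s,"si1.png",210,170,410,370,3)
for n,uv,uv2,z in (("tub",(446,232),(273,209),40),("lid",(311,235),(320,268),18),("rack",(267,217),(325,294),28),("trough",(227,211),(336,325),26),("beaker",(291,181),(267,287),60),("bottle",(338,190),(263,256),65),("tall",(252,154),(270,301),110),("jar",(535,303),(313,179),40),("timer",(323,284),(362,244),18)):
    print(n,plane(c,uv,z)[0].round(),plane(s,uv2,z)[0].round())
E
```

```text
tub [484. 154.  40.] [491. 159.  40.]
lid [ 571. -102.   18.] [ 572. -108.   18.]
rack [ 561. -210.   28.] [ 562. -216.   28.]
trough [ 572. -303.   26.] [ 565. -311.   26.]
beaker [ 452. -207.   60.] [ 445. -211.   60.]
bottle [456. -91.  65.] [ 445. -104.   65.]
tall [ 455. -302.  110.] [ 444. -319.  110.]
jar [630. 337.  40.] [631. 331.  40.]
timer [702. -16.  18.] [692. -27.  18.]
```

View pics/sc1.png

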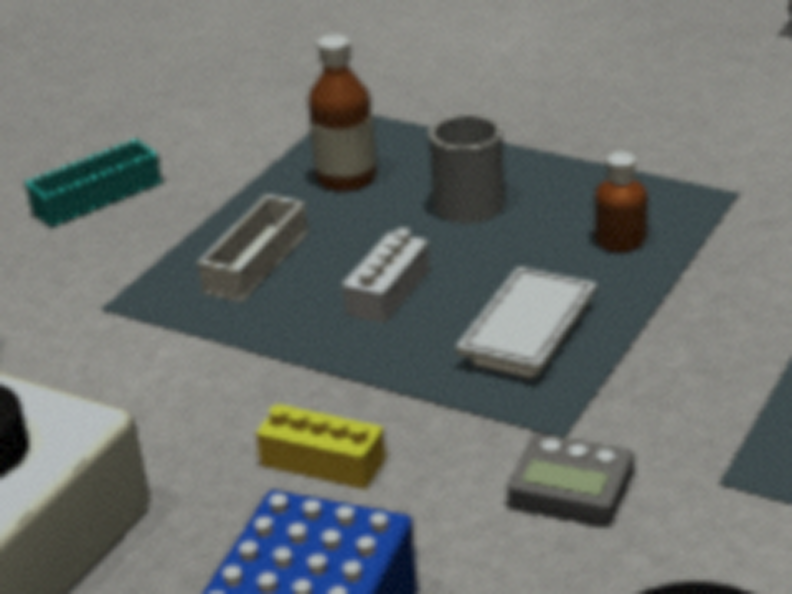

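View pics/si1.png

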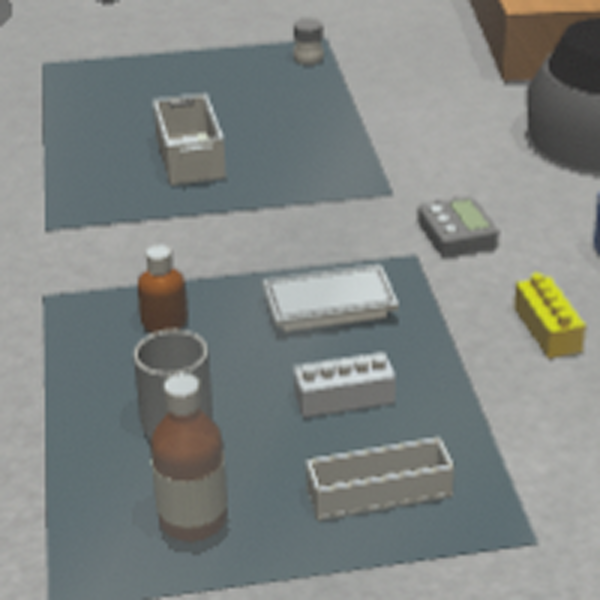

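```bash
cat >> h.py <<'E'
from scipy.spatial.transform import Rotation as Ro
def tool(s=None):
    s=s or sense(); q=s["tcp_rot"]; return np.array(s["eef_pos"]),Ro.from_quat([q[1],q[2],q[3],q[0]]).as_matrix()
E
python3 - <<'E'
from h import *
p,R=tool(); c=camera("wrist"); Rc=np.array(c["R"]); o=-Rc.T@c["t"]
print(R.round(3)); print("cam in tool",R.T@(o-p)); print("Rcam in tool",(Rc@R).round(4))
print("centre ground in tool",R.T@(plane(c,(320,240),0)[0]-p))
for u in ((20,20),(620,20),(320,20),(320,290)): print(u,(R.T@(plane(c,u,0)[0]-p)).round())
E
```

```text
[[ 0.917 -0.398 -0.   ]
 [-0.398 -0.917 -0.001]
 [ 0.     0.001 -1.   ]]
cam in tool [  81.61967197   -0.39796742 -139.47070445]
Rcam in tool [[ 3.000e-04  1.000e+00  1.000e-04]
 [-9.537e-01  3.000e-04 -3.007e-01]
 [-3.007e-01 -0.000e+00  9.537e-01]]
centre ground in tool [-42.89021865  -7.52718042 245.10989596]
(20, 20) [ 175. -290.  245.]
(620, 20) [174. 275. 245.]
(320, 20) [164.  -7. 245.]
(320, 290) [-99.  -8. 245.]
```

{"method": "arm_command", "body": {
  "targets": [
    [[20,-52,0,0,0,0.04,1],[20,-52,0,0,0,0.05,1],[20,-52,0,0,0,0.05,1],[20,-52,0,0,0,0.05,1],[20,-52,0,0,0,0.05,1],[20,-52,0,0,0,0.05,1],[20,-52,0,0,0,0.05,1],[20,-52,0,0,0,0.05,1],[20,-47,0,0,0,0.02,1],[0,0,0,0,0,0,1]]
  ]
}}

```text
clock: 1.55
eef_pos: [449.5, 153.4, 245.7]
tcp_rot: [-0.0, 1.0, -0.002, 0.0]
force: [-0.3, 0.1, -0.8]
width: 87.5
```

Run:
```python
from h import *
p,R=tool(); print(p,np.degrees(np.arctan2(R[1,0],R[0,0])),R[:,2])
c=camera("wrist"); cv2.imwrite("pics/w1.png",c["frame"])
```

```text
[449.54074773 153.3564872  245.72530623] -0.2185593393975862 [ 1.73130084e-04  2.51109274e-05 -9.99999985e-01]
```

View pics/w1.png

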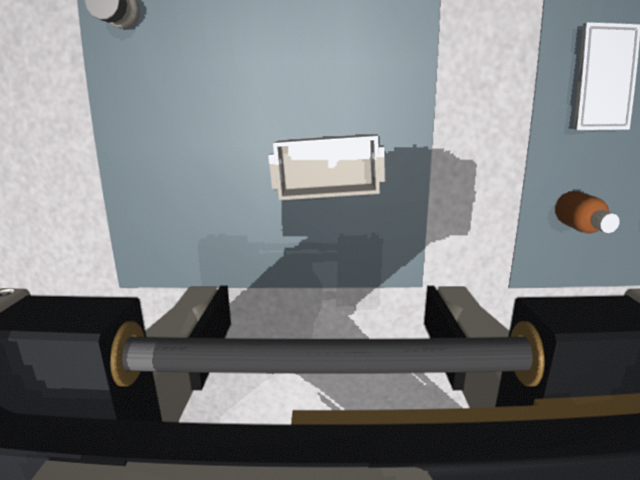

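Wrist picture: tub around (327,167), lid (607,76), bottle cap (606,223), jar at top left. Zooming on tub and lid.

Run:
```python
from h import *
c=camera("wrist"); np.save("pics/w1.npy",c,allow_pickle=True)
crop(c,"w1a.png",260,120,400,220,5.6); crop(c,"w1b.png",560,10,640,140,4.5)
g=cv2.cvtColor(c["frame"],cv2.COLOR_BGR2HSV); 
m=((g[...,2]>90)&(g[...,1]<90)).astype(np.uint8)
```

```text
(no output)
```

View pics/w1a.png

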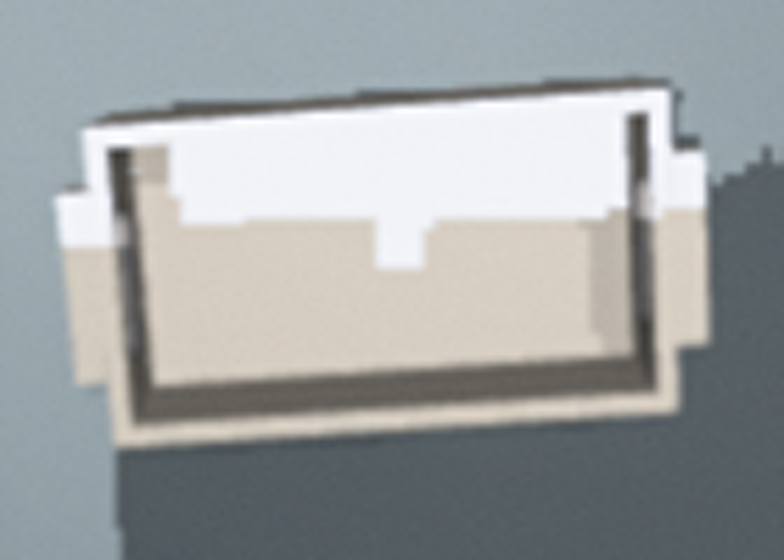

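View pics/w1b.png

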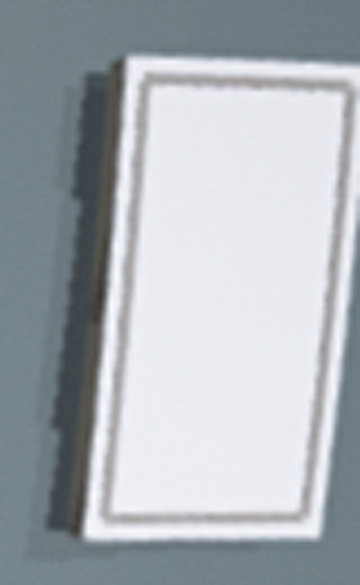

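Run:
```python
from h import *
c=np.load("pics/w1.npy",allow_pickle=True).item()
def f(a,k,x0,y0): a=np.array(a,float); return (a+.5)/k-.5+[x0,y0]
P=plane(c,f([(84,128),(667,85),(678,412),(114,446)],5.6,260,120),40)[:,:2]
print(P.round(1),P.mean(0)); print([np.linalg.norm(P[i]-P[(i+1)%4]).round(1) for i in range(4)])
v=(P[0]+P[3]-P[1]-P[2])/2; print("long axis",np.degrees(np.arctan2(v[1],v[0])),"vs y: ",np.degrees(np.arctan2(-v[0],v[1])))
L=plane(c,f([(127,57),(83,540),(322,540)],4.5,560,10),18)[:,:2]
print(L.round(1),[np.linalg.norm(L[i]-L[i+1]).round(1) for i in (0,1)],"ctr",(L[0]+L[2])/2)
v=L[0]-L[1]; print(np.degrees(np.arctan2(v[1],v[0])))
```

```text
[[507.8 200.1]
 [514.1 110.6]
 [463.2 107.2]
 [457.9 197.2]] [485.75902909 153.76169935]
[np.float64(89.7), np.float64(51.0), np.float64(90.2), np.float64(50.0)]
long axis 93.664034220459 vs y:  3.6640342204589977
[[ 614.6  -76.9]
 [ 520.4  -80.8]
 [ 522.2 -135.9]] [np.float64(94.2), np.float64(55.2)] ctr [ 568.39496666 -106.40910857]
2.359281825137294
```

{"method": "arm_command", "body": {
  "targets": [
    [[12,-55,0,0,0,0,1],[12,-55,0,0,0,0,1],[12,-55,0,0,0,0,1],[12,-55,0,0,0,0,1],[7,-55,0,0,0,0,1],[0,-10,0,0,0,0,1],[0,0,0,0,0,0,1]]
  ]
}}

```text
clock: 2.52
eef_pos: [504.1, -128.4, 245.3]
tcp_rot: [-0.0, 1.0, -0.0, -0.0]
force: [0.8, 0.8, -0.4]
width: 87.9
```

Run:
```python
from h import *
p,R=tool(); print(p,np.degrees(np.arctan2(R[1,0],R[0,0])),R[:,2])
c=camera("wrist"); cv2.imwrite("pics/w2.png",c["frame"]); np.save("pics/w2.npy",c,allow_pickle=True)
```

```text
[ 504.0800424  -128.41699268  245.296827  ] -0.011843697044448933 [-4.08627387e-04  1.43015738e-04 -9.99999906e-01]
```

View pics/w2.png

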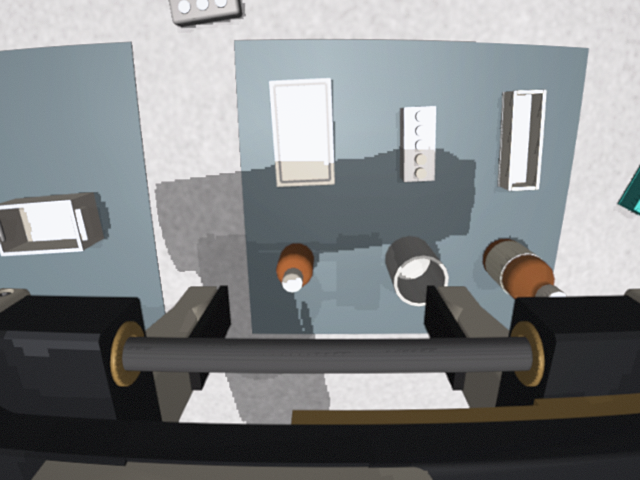

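All five visible: lid (303,132), rack (419,144), trough (522,140), bottle cap (291,283), beaker rim (420,277), tub partly (40,227).

Run:
```python
from h import *
c=np.load("pics/w2.npy",allow_pickle=True).item()
crop(c,"w2a.png",255,65,355,200,4.4); crop(c,"w2b.png",390,85,560,205,4.7); crop(c,"w2c.png",265,220,465,320,4)
```

```text
(no output)
```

View pics/w2a.png

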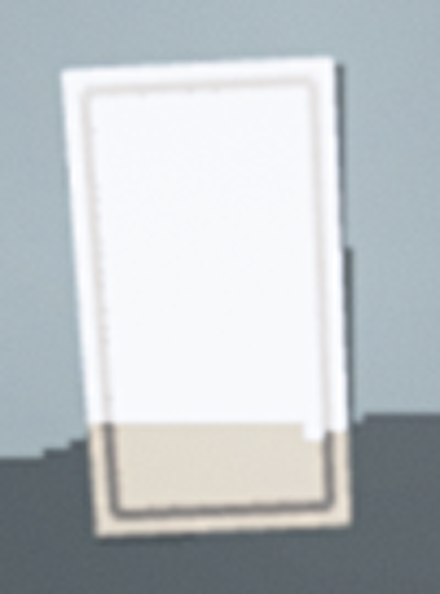

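View pics/w2b.png

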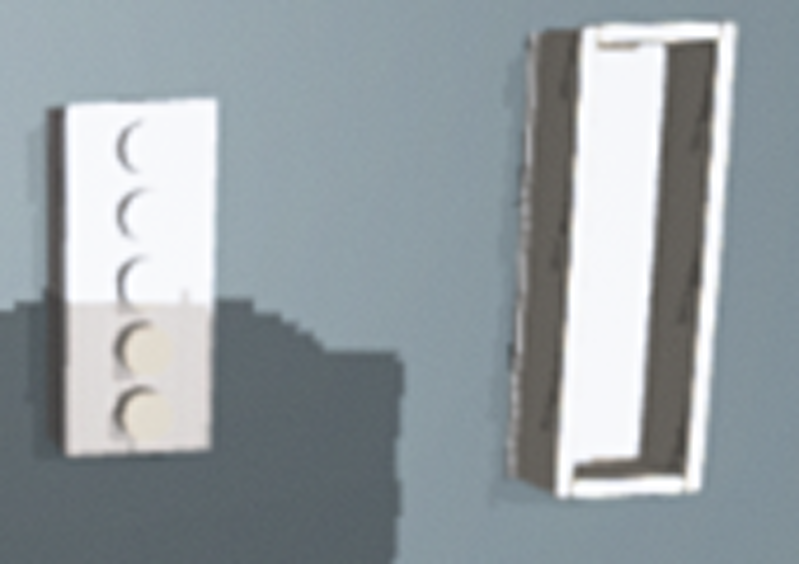

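View pics/w2c.png

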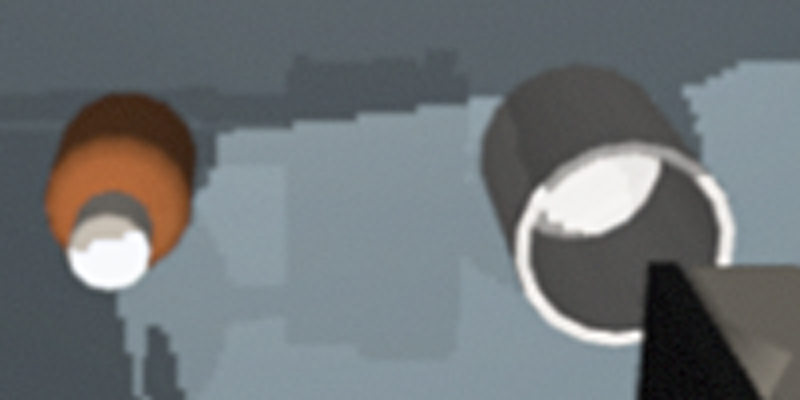

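Run:
```python
from h import *
c=np.load("pics/w2.npy",allow_pickle=True).item()
def f(a,k,x0,y0): a=np.array(a,float); return (a+.5)/k-.5+[x0,y0]
def rep(n,a,k,x0,y0,z):
    P=plane(c,f(a,k,x0,y0),z)[:,:2]
    e=[np.linalg.norm(P[i]-P[(i+1)%4]).round(1) for i in range(4)]
    v=(P[0]+P[1]-P[2]-P[3]); print(n,P.mean(0).round(1),e,"axis deg",np.degrees(np.arctan2(v[1],v[0])).round(2))
# TL,TR,BR,BL
rep("lid",[(61,70),(334,57),(350,524),(97,536)],4.4,255,65,18)
rep("rack",[(65,104),(216,98),(210,450),(64,456)],4.7,390,85,24)
rep("trough",[(583,26),(737,22),(699,490),(556,495)],4.7,390,85,26)
cap=plane(c,f([(109,250),(68,255),(150,250)],4,265,220),65); print("bottle",cap.round(1))
b=plane(c,f([(516,262),(735,225),(618,343),(628,145)],4,265,220),60); print("beaker",b.round(1), (b[0]+b[1])/2,(b[2]+b[3])/2)
```

```text
lid [ 568.6 -105.8] [np.float64(54.7), np.float64(94.4), np.float64(54.3), np.float64(94.7)] axis deg 2.35
rack [ 559.8 -211.4] [np.float64(28.6), np.float64(66.8), np.float64(29.0), np.float64(66.7)] axis deg 2.96
trough [ 564.5 -310.3] [np.float64(30.3), np.float64(89.9), np.float64(29.8), np.float64(89.5)] axis deg 3.42
bottle [[ 443.   -96.9   65. ]
 [ 441.7  -87.8   65. ]
 [ 443.  -106.    65. ]]
beaker [[ 437.7 -188.4   60. ]
 [ 446.6 -237.7   60. ]
 [ 417.1 -213.2   60. ]
 [ 465.9 -211.8   60. ]] [ 442.14821606 -213.02548085   60.        ] [ 441.50581158 -212.50276973   60.        ]
```

{"method": "arm_command", "body": {
  "targets": [
    [[32,11,-40,0,0,0.02,1],[32.5,11.5,-50,0,0,0.021,1],[0,0,-50,0,0,0,1],[0,0,-40,0,0,0,1],[0,0,-24,0,0,0,1],[0,0,-15,0,0,0,1],[0,0,0,0,0,0,1],[0,0,0,0,0,0,1]]
  ]
}}

```text
clock: 3.58
eef_pos: [569.4, -105.8, 27.7]
tcp_rot: [-0.0, 1.0, 0.021, 0.001]
force: [0.1, 0.4, 0.2]
width: 87.7
```

Run:
```python
from h import *
p,R=tool(); print(p,np.degrees(np.arctan2(R[1,0],R[0,0])),R[:,2])
c=camera("wrist"); cv2.imwrite("pics/w3.png",c["frame"]); np.save("pics/w3.npy",c,allow_pickle=True)
```

```text
[ 569.37446696 -105.82949265   27.72253226] 2.4162815185584514 [ 1.83791634e-03  8.14383079e-05 -9.99998308e-01]
```

View pics/w3.png

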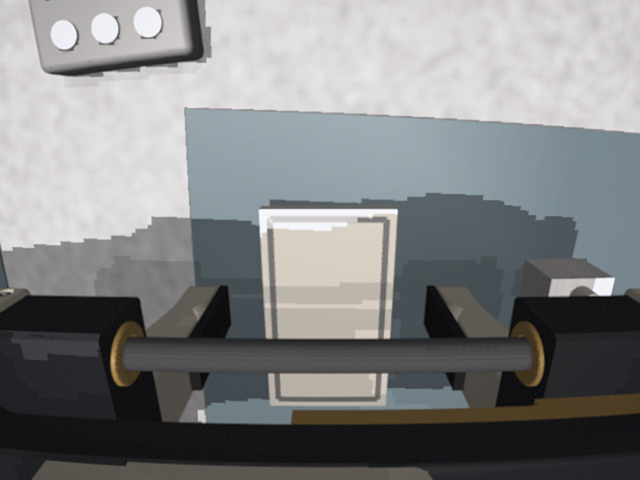

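Lid centred between the jaws (edges 260–397). Closing.

{"method": "arm_command", "body": {
  "targets": [
    [[-0.8,0,-1.5,0,0,0,0],[0,0,0,0,0,0,0],[0,0,0,0,0,0,0],[0,0,0,0,0,0,0],[0,0,0,0,0,0,0],[0,0,0,0,0,0,0]]
  ],
  "squeeze": 15
}}

```text
clock: 4.38
eef_pos: [567.7, -106.5, 25.1]
tcp_rot: [0.0, 1.0, 0.021, 0.0]
force: [-0.0, 0.4, 1.1]
width: 53.5
```

Run:
```python
from h import *
p,R=tool(); print(p,np.degrees(np.arctan2(R[1,0],R[0,0])),R[:,2],sense()["width"],sense()["force"])
c=camera("wrist"); crop(c,"w4.png",240,190,420,420,2.5); np.save("pics/w4.npy",c,allow_pickle=True)
```

```text
[ 567.67807331 -106.49025726   25.14174725] 2.3603327103907557 [ 2.29444036e-05 -7.58509264e-05 -9.99999997e-01] 53.4598520121674 [-0.01028181  0.38102675  1.12768848]
```

View pics/w4.png

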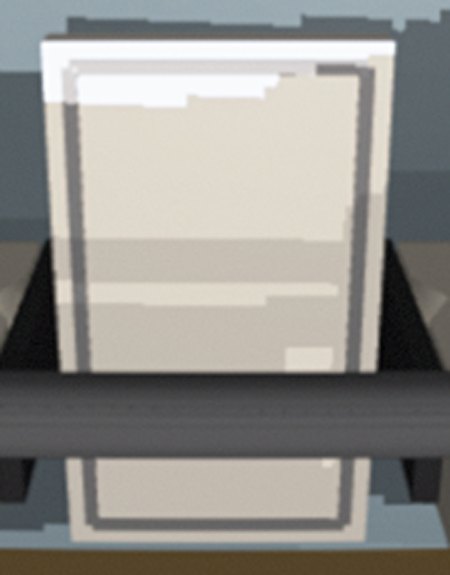

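Run:
```python
from h import *
c=np.load("pics/w4.npy",allow_pickle=True).item()
p,R=tool()
a=(np.array([(43,41),(395,41),(366,541),(72,541)],float)+.5)/2.5-.5+[240,190]
P=plane(c,a,18); q=(P-p)@R; print(q.round(1), q.mean(0), P.mean(0))
```

```text
[[ 48.  -27.2   7.1]
 [ 48.   26.7   7.2]
 [-46.3  27.    7.1]
 [-46.4 -27.4   7.1]] [ 0.81347323 -0.23726663  7.14634621] [ 568.51561787 -106.22083622   18.        ]
```

{"method": "arm_command", "body": {
  "targets": [
    [[0,0,15,0,0,0,0],[0,0,40,0,0,0,0],[0,0,50,0,0,0,0],[0,0,20,0,0,0,0]]
  ]
}}

```text
clock: 4.92
eef_pos: [569.1, -106.4, 154.4]
tcp_rot: [-0.0, 1.0, 0.021, 0.003]
force: [0.4, 0.2, -0.6]
width: 53.8
```

{"method": "arm_command", "body": {
  "targets": [
    [[-8,37,0,0,0,-0.155,0],[-8,37,0,0,0,-0.155,0],[-8,37,0,0,0,-0.155,0],[-8,37,0,0,0,-0.155,0],[-8,37,0,0,0,-0.155,0],[-8,37,0,0,0,-0.155,0],[-8,37,0,0,0,-0.155,0],[-8,37,0,0,0,-0.155,0],[-9,37,0,0,0,-0.155,0],[-9,37,0,0,0,-0.153,0]]
  ]
}}

```text
clock: 6.18
eef_pos: [485.2, 264.9, 151.1]
tcp_rot: [-0.0, 0.728, -0.686, -0.0]
force: [-0.4, 0.9, -0.9]
width: 53.3
```

{"method": "arm_command", "body": {
  "targets": [
    [[0,0,0,0,0,0,0],[0,0,0,0,0,0,0]]
  ]
}}

```text
clock: 6.42
eef_pos: [485.4, 263.5, 150.6]
tcp_rot: [-0.0, 0.73, -0.683, -0.0]
force: [-0.3, 0.5, -0.5]
width: 53.7
```

Run:
```python
from h import *
p,R=tool(); print(p,np.degrees(np.arctan2(R[1,0],R[0,0])),R[:,2],sense()["width"],sense()["force"])
c=camera("wrist"); cv2.imwrite("pics/w5.png",c["frame"]); np.save("pics/w5.npy",c,allow_pickle=True)
```

```text
[485.44321328 263.54552133 150.58745858] -86.22911306835233 [ 1.08792577e-04  2.29274374e-04 -9.99999968e-01] 53.71709013122584 [-0.31057631  0.5311307  -0.51031849]
```

View pics/w5.png

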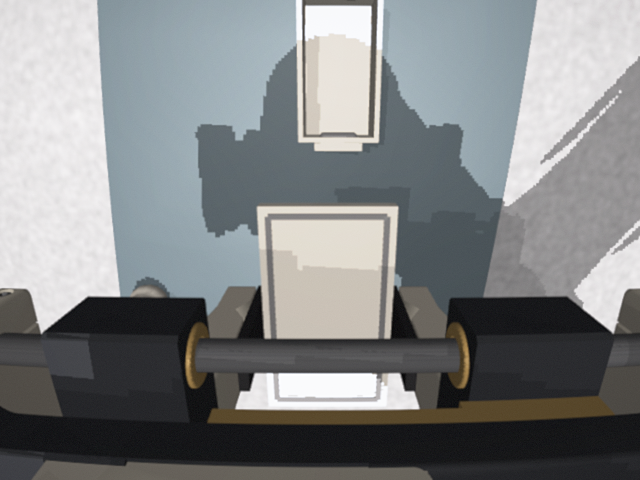

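Tub at the top (far edge just cut off at row 0). Nudging closer for a full view.

{"method": "arm_command", "body": {
  "targets": [
    [[0,-22,0,0,0,0,0],[0,0,0,0,0,0,0],[0,0,0,0,0,0,0]]
  ]
}}

```text
clock: 6.85
eef_pos: [485.9, 240.7, 150.3]
tcp_rot: [-0.0, 0.729, -0.685, 0.0]
force: [-0.2, 0.4, -0.9]
width: 53.6
```

Run:
```python
from h import *
p,R=tool(); print(p,np.degrees(np.arctan2(R[1,0],R[0,0])),R[:,2],sense()["width"],sense()["force"])
c=camera("wrist"); np.save("pics/w6.npy",c,allow_pickle=True)
crop(c,"w6.png",240,0,420,225,2.6); crop(c,"w6b.png",240,195,420,420,2.6)
```

```text
[485.91238675 240.72883027 150.32675417] -86.3974705822771 [ 2.89875499e-04  2.41758539e-04 -9.99999929e-01] 53.638093718529 [-0.21441868  0.37502253 -0.85669008]
```

View pics/w6.png

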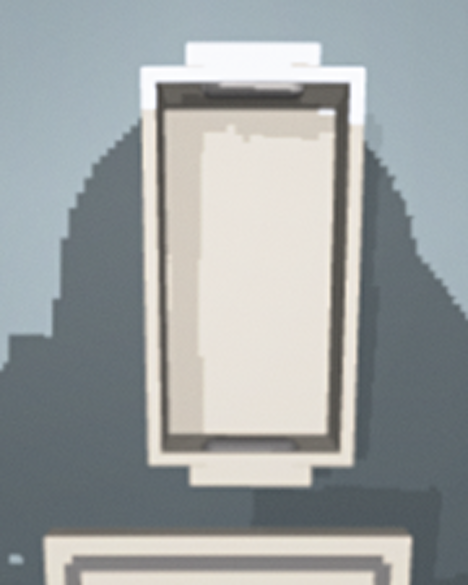

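View pics/w6b.png

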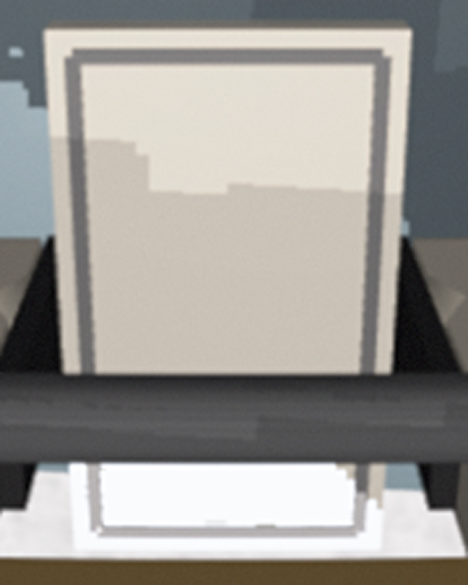

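Run:
```python
from h import *
c=np.load("pics/w6.npy",allow_pickle=True).item()
p,R=tool()
def g(a,x0,y0,z):
    a=(np.array(a,float)+.5)/2.6-.5+[x0,y0]; return plane(c,a,z)
T=g([(140,67),(366,67),(354,466),(147,465)],240,0,40)
L=g([(43,30),(412,30),(382,549),(74,549)],240,195,p[2]-7.1)
for n,P in (("tub",T),("lid",L)):
    v=P[0]+P[1]-P[2]-P[3]
    print(n,P.mean(0).round(1),[np.linalg.norm(P[i]-P[(i+1)%4]).round(1) for i in range(4)],np.degrees(np.arctan2(v[1],v[0])).round(2),"tool",((P-p)@R).mean(0).round(2))
```

```text
tub [485.6 153.8  40. ] [np.float64(50.7), np.float64(90.4), np.float64(50.9), np.float64(90.1)] -86.41 tool [ 87.09   5.82 110.26]
lid [485.8 240.3 143.2] [np.float64(54.4), np.float64(94.2), np.float64(54.7), np.float64(94.2)] -86.32 tool [0.78 0.11 7.1 ]
```

{"method": "arm_command", "body": {
  "targets": [
    [[-0.2,-43,-20,0,0,0,0],[-0.2,-43,-25,0,0,0,0],[0,0,-30,0,0,0,0],[0,0,0,0,0,0,0],[0,0,0,0,0,0,0],[0,0,0,0,0,0,0]]
  ]
}}

```text
clock: 7.65
eef_pos: [486.0, 156.6, 76.2]
tcp_rot: [-0.001, 0.73, -0.684, 0.0]
force: [-0.1, 0.3, -1.3]
width: 53.7
```

Run:
```python
from h import *
p,R=tool(); print(p,np.degrees(np.arctan2(R[1,0],R[0,0])),R[:,2],sense()["width"],sense()["force"])
c=camera("wrist"); cv2.imwrite("pics/w7.png",c["frame"])
s=camera("side"); crop(s,"s7.png",230,160,330,260,5)
```

```text
[485.98527645 156.58116105  76.22482585] -86.27777234625341 [ 0.00167473  0.00115076 -0.99999794] 53.688021706829 [-0.09278168  0.26889065 -1.31524651]
```

View pics/w7.png

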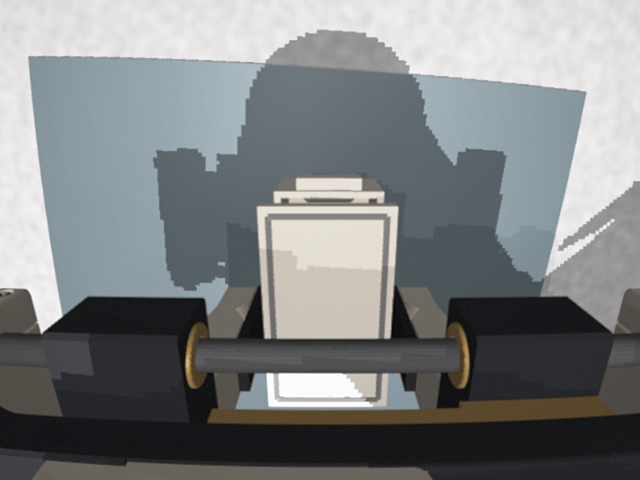

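View pics/s7.png

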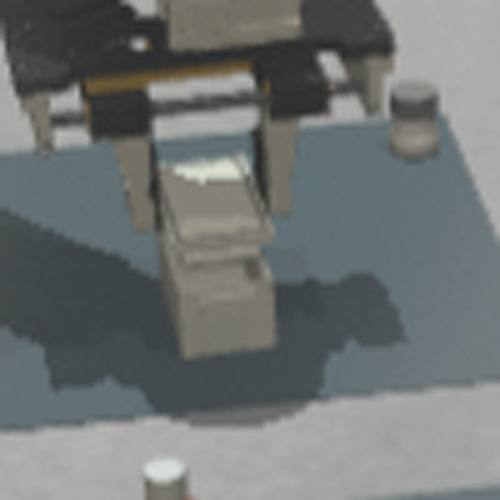

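{"method": "arm_command", "body": {
  "targets": [
    [[0,-1.0,0,0,0,0,0],[0,0,0,0,0,0,0],[0,0,0,0,0,0,0]]
  ]
}}

```text
clock: 8.12
eef_pos: [485.2, 154.6, 75.1]
tcp_rot: [-0.0, 0.729, -0.684, 0.0]
force: [-0.4, 0.1, -0.6]
width: 53.6
```

{"method": "arm_command", "body": {
  "targets": [
    [[0,0,0,0,0,0,0],[0,0,0,0,0,0,0]]
  ]
}}

```text
clock: 8.38
eef_pos: [485.2, 154.6, 75.0]
tcp_rot: [0.0, 0.729, -0.684, -0.0]
force: [0.3, 0.9, 0.3]
width: 53.8
```

{"method": "arm_command", "body": {
  "targets": [
    [[0.2,0,-4,0,0,0,0],[0,0,-4,0,0,0,0],[0,0,-2,0,0,0,0],[0,0,-2,0,0,0,0],[0,0,-1,0,0,0,0],[0,0,0,0,0,0,0],[0,0,0,0,0,0,0]]
  ]
}}

```text
clock: 9.25
eef_pos: [485.5, 154.6, 62.2]
tcp_rot: [-0.0, 0.729, -0.684, 0.0]
force: [0.3, 0.2, -0.4]
width: 53.9
```

{"method": "arm_command", "body": {
  "targets": [
    [[0,0,-1,0,0,0,0],[0,0,-1,0,0,0,0],[0,0,-1,0,0,0,0],[0,0,0,0,0,0,0],[0,0,0,0,0,0,0]]
  ]
}}

```text
clock: 9.88
eef_pos: [485.8, 154.6, 59.5]
tcp_rot: [-0.0, 0.729, -0.684, 0.0]
force: [-0.4, -2.1, 5.1]
width: 54.1
```

{"method": "arm_command", "body": {
  "targets": [
    [[0,0,-1.5,0,0,0,0],[0,0,-1.5,0,0,0,0],[0,0,0,0,0,0,0],[0,0,0,0,0,0,0]]
  ]
}}

```text
clock: 10.38
eef_pos: [485.6, 154.6, 55.8]
tcp_rot: [-0.0, 0.729, -0.684, 0.0]
force: [4.1, -0.7, -3.6]
width: 53.4
```

{"method": "arm_command", "body": {
  "targets": [
    [[0,0,-1.5,0,0,0,0],[0,0,-1.5,0,0,0,0],[0,0,0,0,0,0,0],[0,0,0,0,0,0,0]]
  ]
}}

```text
clock: 10.88
eef_pos: [485.0, 154.4, 53.1]
tcp_rot: [0.0, 0.729, -0.684, -0.0]
force: [-2.6, -0.4, 4.3]
width: 53.5
```

Run:
```python
from h import *
s=camera("side"); crop(s,"s8.png",230,160,330,260,5)
c=camera("scene"); crop(c,"c8.png",390,180,500,280,5)
```

```text
(no output)
```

View pics/s8.png

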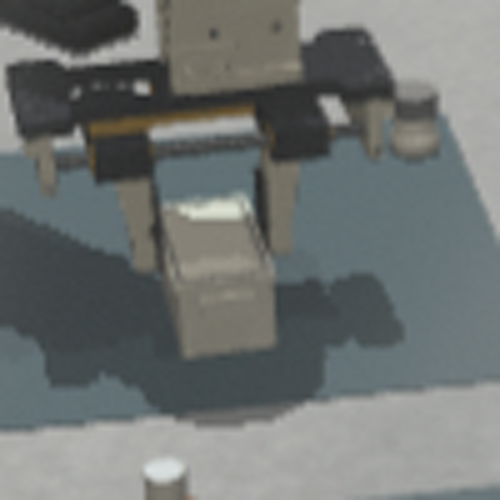

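View pics/c8.png

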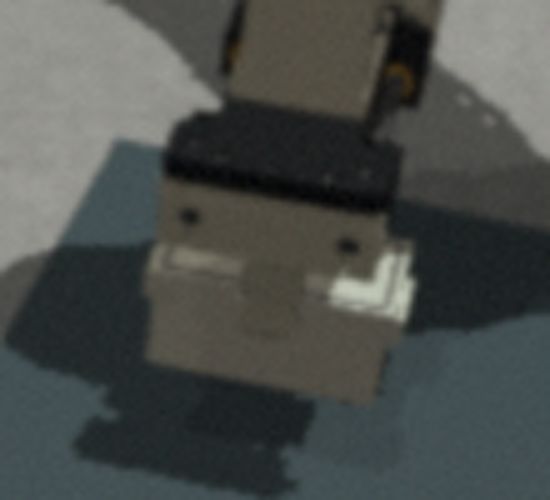

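{"method": "arm_command", "body": {
  "targets": [
    [[0,0,0,0,0,0,1],[0,0,0,0,0,0,1],[0,0,0,0,0,0,1],[0,0,10,0,0,0,1],[0,0,25,0,0,0,1],[0,0,5,0,0,0,0],[0,0,0,0,0,0,0],[0,0,0,0,0,0,0],[0,0,0,0,0,0,0],[0,0,0,0,0,0,0]]
  ]
}}

```text
clock: 12.22
eef_pos: [485.3, 154.4, 92.7]
tcp_rot: [0.0, 0.729, -0.684, -0.0]
force: [-0.3, -0.3, -0.6]
width: 43.5
```

{"method": "arm_command", "body": {
  "targets": [
    [[0,0,-15,0,0,0,0],[0,0,-7,0,0,0,0],[0,0,-2,0,0,0,0],[0,0,0,0,0,0,0],[0,0,0,0,0,0,0]]
  ]
}}

```text
clock: 12.85
eef_pos: [485.6, 154.7, 69.3]
tcp_rot: [-0.0, 0.729, -0.684, 0.0]
force: [-0.6, 0.3, -0.8]
width: 0.6
```

{"method": "arm_command", "body": {
  "targets": [
    [[0,0,-2,0,0,0,0],[0,0,-1,0,0,0,0],[0,0,-1,0,0,0,0],[0,0,0,0,0,0,0],[0,0,0,0,0,0,0]]
  ]
}}

```text
clock: 13.48
eef_pos: [485.5, 154.6, 65.3]
tcp_rot: [-0.0, 0.729, -0.684, 0.0]
force: [-2.0, -0.4, 4.9]
width: 0.6
```

{"method": "arm_command", "body": {
  "targets": [
    [[0,0,-1,0,0,0,0],[0,0,0,0,0,0,0],[0,0,0,0,0,0,0]]
  ]
}}

```text
clock: 13.85
eef_pos: [485.5, 154.6, 65.2]
tcp_rot: [-0.0, 0.73, -0.684, 0.0]
force: [-5.6, 0.0, 17.1]
width: 0.5
```

{"method": "arm_command", "body": {
  "targets": [
    [[0,0,15,0,0,0,0],[0,0,40,0,0,0,0],[0,0,40,0,0,0.0,0.7]]
  ]
}}

```text
clock: 14.22
eef_pos: [485.3, 154.4, 160.4]
tcp_rot: [0.0, 0.729, -0.684, 0.0]
force: [-0.5, -0.5, -0.2]
width: 5.9
```

{"method": "arm_command", "body": {
  "targets": [
    [[7.4,-36.6,0,0,0,0.156,0.7],[7.4,-36.6,0,0,0,0.156,0.7],[7.4,-36.6,0,0,0,0.156,0.7],[7.4,-36.6,0,0,0,0.156,0.7],[7.4,-36.6,0,0,0,0.156,0.7],[7.4,-36.6,0,0,0,0.156,0.7],[7.4,-36.6,0,0,0,0.156,0.7],[7.4,-36.6,0,0,0,0.156,0.7],[7.4,-36.6,0,0,0,0.156,0.7],[7.4,-36.6,0,0,0,0.156,0.7]]
  ]
}}

```text
clock: 15.48
eef_pos: [559.7, -212.7, 159.5]
tcp_rot: [0.0, 1.0, 0.029, 0.0]
force: [0.9, -0.1, -0.3]
width: 61.3
```

{"method": "arm_command", "body": {
  "targets": [
    [[0,0,-20,0,0,0,0.7],[0,0,-30,0,0,0,0.7],[0,0,0,0,0,0,0.7],[0,0,0,0,0,0,0.7],[0,0,0,0,0,0,0.7]]
  ]
}}

```text
clock: 16.1
eef_pos: [560.4, -211.4, 110.5]
tcp_rot: [0.0, 1.0, 0.027, 0.001]
force: [0.6, -0.4, -0.5]
width: 61.8
```

Run:
```python
from h import *
p,R=tool(); print(p,np.degrees(np.arctan2(R[1,0],R[0,0])),R[:,2])
c=camera("wrist"); np.save("pics/w9.npy",c,allow_pickle=True); cv2.imwrite("pics/w9.png",c["frame"])
s=camera("side"); crop(s,"s9.png",230,160,330,260,5)
```

```text
[ 560.35454359 -211.3649619   110.54233168] 3.080875972912487 [ 2.18597827e-03 -3.40465115e-04 -9.99997553e-01]
```

View pics/w9.png

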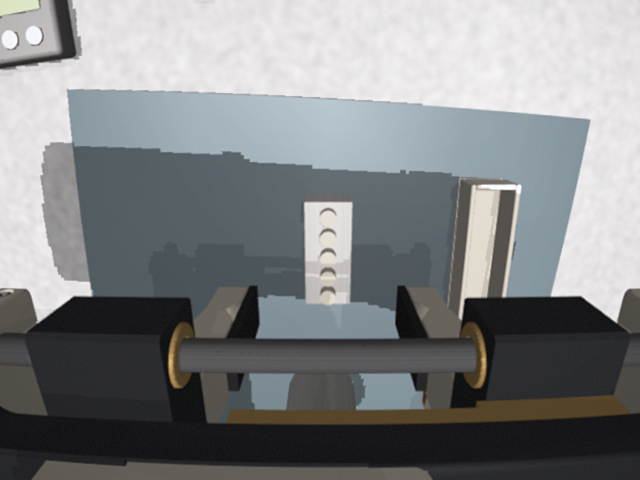

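View pics/s9.png

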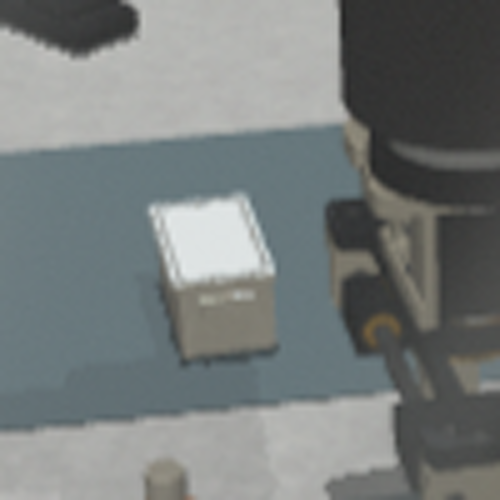

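Lid sits flush on the tub; rack centred between the jaws (columns 304–352 against pads 258–397). Descend and grip.

{"method": "arm_command", "body": {
  "targets": [
    [[0,0,-35,0,0,0,0.7],[0,0,-35,0,0,0,0.7],[0,0,-15,0,0,0,0.7],[-0.4,0,0,0,0,0,0.7],[0,0,0,0,0,0,0],[0,0,0,0,0,0,0],[0,0,0,0,0,0,0],[0,0,0,0,0,0,0],[0,0,0,0,0,0,0]]
  ],
  "squeeze": 20
}}

```text
clock: 17.32
eef_pos: [559.3, -211.5, 24.5]
tcp_rot: [0.0, 1.0, 0.027, 0.0]
force: [-0.3, 0.7, 4.5]
width: 27.9
```

Run:
```python
from h import *
p,R=tool(); print(p,np.degrees(np.arctan2(R[1,0],R[0,0])),R[:,2])
c=camera("wrist"); np.save("pics/w10.npy",c,allow_pickle=True); crop(c,"w10.png",240,190,420,420,2.5)
```

```text
[ 559.26507342 -211.46461659   24.51275657] 3.0578638653176746 [ 5.33575559e-04 -1.46514045e-04 -9.99999847e-01]
```

View pics/w10.png

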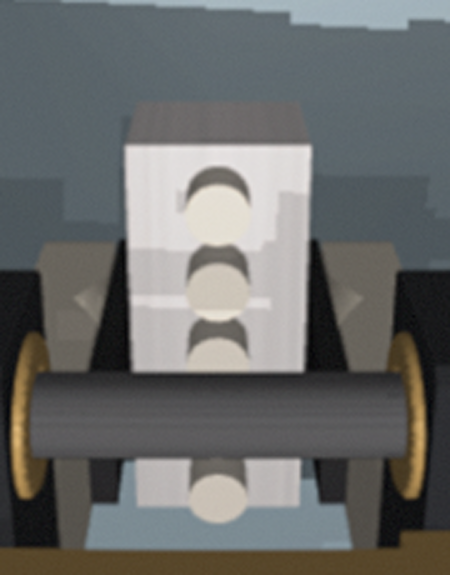

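{"method": "arm_command", "body": {
  "targets": [
    [[0,0,15,0,0,0,0],[0,0,40,0,0,0,0],[0,0,50,0,0,0,0],[0,0,20,0,0,0,0]]
  ]
}}

```text
clock: 17.88
eef_pos: [560.4, -211.7, 153.1]
tcp_rot: [0.0, 1.0, 0.027, 0.002]
force: [-0.2, 0.2, -2.5]
width: 27.5
```

{"method": "arm_command", "body": {
  "targets": [
    [[-7.4,36.6,0,0,0,-0.156,0],[-7.4,36.6,0,0,0,-0.156,0],[-7.4,36.6,0,0,0,-0.156,0],[-7.4,36.6,0,0,0,-0.156,0],[-7.4,36.6,0,0,0,-0.156,0],[-7.4,36.6,0,0,0,-0.156,0],[-7.4,36.6,0,0,0,-0.156,0],[-7.4,36.6,0,0,0,-0.156,0],[-7.4,36.6,0,0,0,-0.156,0],[-7.1,36.6,0,0,0,-0.156,0]]
  ]
}}

```text
clock: 19.12
eef_pos: [484.9, 155.7, 149.8]
tcp_rot: [-0.0, 0.728, -0.686, 0.0]
force: [0.2, -0.1, -0.9]
width: 27.8
```

{"method": "arm_command", "body": {
  "targets": [
    [[0,0,-20,0,0,0,0],[0,0,-30,0,0,0,0],[0,0,-10,0,0,0,0],[0,0,-5,0,0,0,0],[0,0,0,0,0,0,0],[0,0,0,0,0,0,0],[0,0,0,0,0,0,0]]
  ]
}}

```text
clock: 20.0
eef_pos: [485.7, 154.7, 84.7]
tcp_rot: [-0.001, 0.729, -0.684, 0.0]
force: [0.3, 0.1, -0.9]
width: 28.0
```

Run:
```python
from h import *
p,R=tool(); print(p,np.degrees(np.arctan2(R[1,0],R[0,0])),R[:,2],sense()["force"])
c=camera("wrist"); np.save("pics/w11.npy",c,allow_pickle=True); crop(c,"w11.png",230,180,430,430,2.4)
```

```text
[485.68127636 154.73413288  84.67593505] -86.33605382269255 [ 8.79727327e-04  6.30493850e-04 -9.99999414e-01] [ 0.26923931  0.1429905  -0.8595202 ]
```

View pics/w11.png

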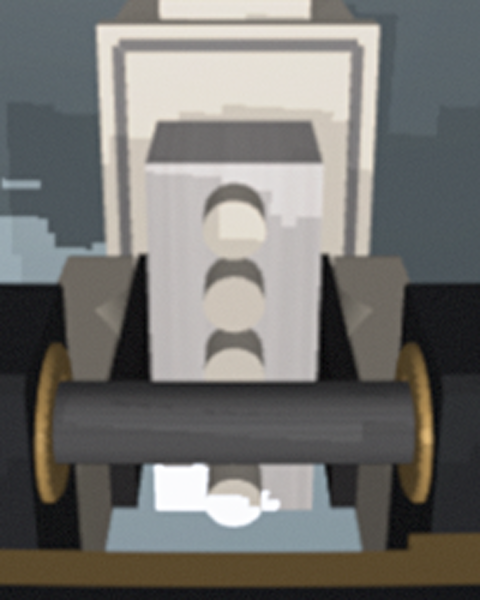

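{"method": "arm_command", "body": {
  "targets": [
    [[0,0,-8,0,0,0,0],[0,0,-4,0,0,0,0],[0,0,-1.5,0,0,0,0],[0,0,-0.5,0,0,0,0],[0,0,0,0,0,0,0],[0,0,0,0,0,0,0]]
  ]
}}

```text
clock: 20.8
eef_pos: [484.9, 154.3, 70.5]
tcp_rot: [0.0, 0.729, -0.684, -0.0]
force: [-4.9, -1.2, 7.8]
width: 27.6
```

{"method": "arm_command", "body": {
  "targets": [
    [[0,0,0,0,0,0,0.55],[0,0,0,0,0,0,0.55],[0,0,0,0,0,0,0.55],[0,0,0,0,0,0,0.55],[0,0,20,0,0,0,0.55],[0,0,30,0,0,0,0.55],[0,0,40,0,0,0,0.7]]
  ]
}}

```text
clock: 21.68
eef_pos: [484.8, 154.2, 160.3]
tcp_rot: [0.001, 0.729, -0.684, -0.0]
force: [0.3, -0.5, 0.5]
width: 53.4
```

Run:
```python
from h import *
p,R=tool(); print(p,np.degrees(np.arctan2(R[1,0],R[0,0])),R[:,2],sense()["force"])
c=camera("wrist"); np.save("pics/w12.npy",c,allow_pickle=True); crop(c,"w12.png",230,180,430,430,2.4)
s=camera("side"); crop(s,"s12.png",230,160,330,260,5)
```

```text
[484.7859675  154.20203573 160.267331  ] -86.33472027188395 [-0.00171668 -0.00125208 -0.99999774] [ 0.33703688 -0.5252745   0.53383918]
```

View pics/w12.png

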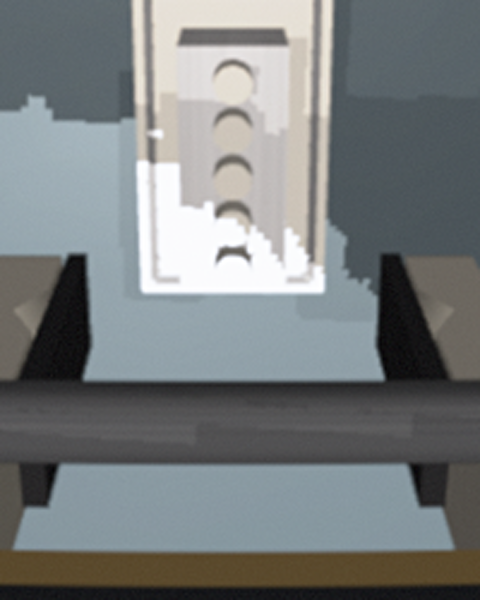

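View pics/s12.png

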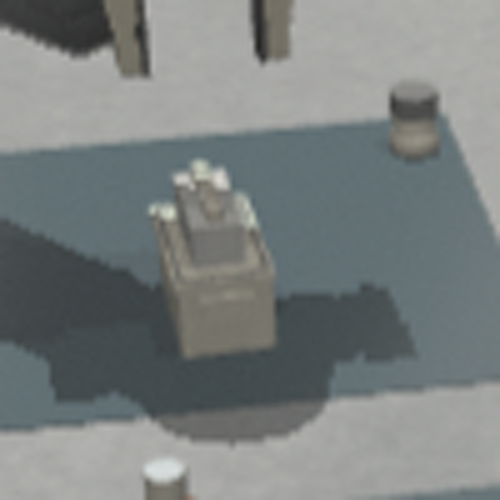

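Rack stands on the lid's middle. Now the trough.

{"method": "arm_command", "body": {
  "targets": [
    [[8,-46.5,0,0,0,0.157,0.6],[8,-46.5,0,0,0,0.157,0.6],[8,-46.5,0,0,0,0.157,0.6],[8,-46.5,0,0,0,0.157,0.6],[8,-46.5,0,0,0,0.157,0.6],[8,-46.5,0,0,0,0.157,0.6],[8,-46.5,0,0,0,0.157,0.6],[8,-46.5,0,0,0,0.157,0.6],[8,-46.5,0,0,0,0.157,0.6],[7.5,-46,0,0,0,0.154,0.6]]
  ]
}}

```text
clock: 23.02
eef_pos: [564.8, -311.4, 159.3]
tcp_rot: [-0.0, 0.999, 0.033, -0.0]
force: [1.1, 0.3, -0.2]
width: 52.7
```

{"method": "arm_command", "body": {
  "targets": [
    [[0,0,-20,0,0,0,0.6],[0,0,-30,0,0,0,0.6],[0,0,0,0,0,0,0.6],[0,0,0,0,0,0,0.6],[0,0,0,0,0,0,0.6]]
  ]
}}

```text
clock: 23.65
eef_pos: [565.7, -310.0, 111.5]
tcp_rot: [0.0, 1.0, 0.03, 0.001]
force: [0.7, -0.1, -0.2]
width: 52.7
```

Run:
```python
from h import *
p,R=tool(); print(p,np.degrees(np.arctan2(R[1,0],R[0,0])),R[:,2])
c=camera("wrist"); np.save("pics/w13.npy",c,allow_pickle=True); cv2.imwrite("pics/w13.png",c["frame"])
```

```text
[ 565.69318971 -309.96467863  111.46986154] 3.4794033109711853 [ 2.02872619e-03 -6.83187979e-04 -9.99997709e-01]
```

View pics/w13.png

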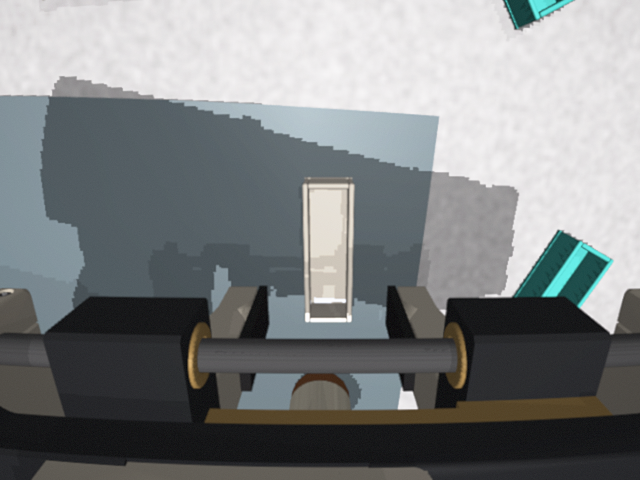

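{"method": "arm_command", "body": {
  "targets": [
    [[-0.5,0,-35,0,0,0,0.6],[0,0,-28,0,0,0,0.6],[0,0,-10,0,0,0,0.6],[0,0,0,0,0,0,0.6],[0,0,0,0,0,0,0],[0,0,0,0,0,0,0],[0,0,0,0,0,0,0],[0,0,0,0,0,0,0]]
  ],
  "squeeze": 20
}}

```text
clock: 24.7
eef_pos: [564.8, -310.0, 37.9]
tcp_rot: [0.0, 1.0, 0.03, 0.001]
force: [-0.5, 2.3, 5.5]
width: 29.4
```

Run:
```python
from h import *
p,R=tool(); print(p,np.degrees(np.arctan2(R[1,0],R[0,0])),R[:,2])
```

```text
[ 564.79343584 -310.03657938   37.89044048] 3.4612951142689403 [ 1.11997535e-03 -3.99620837e-04 -9.99999293e-01]
```

{"method": "arm_command", "body": {
  "targets": [
    [[0,0,10,0,0,0,0],[0,0,35,0,0,0,0],[0,0,50,0,0,0,0],[0,0,25,0,0,0,0],[0,0,0,0,0,0,0]]
  ]
}}

```text
clock: 25.32
eef_pos: [565.6, -310.3, 160.2]
tcp_rot: [0.001, 1.0, 0.03, 0.002]
force: [-0.4, 0.3, -1.1]
width: 29.7
```

{"method": "arm_command", "body": {
  "targets": [
    [[0.2,46.9,0,0,0,-0.157,0],[0.2,46.9,0,0,0,-0.157,0],[0.2,46.9,0,0,0,-0.157,0],[0.2,46.9,0,0,0,-0.157,0],[0.2,46.9,0,0,0,-0.157,0],[0.2,46.9,0,0,0,-0.157,0],[0.2,46.9,0,0,0,-0.157,0],[0.2,46.9,0,0,0,-0.157,0],[0.2,46.9,0,0,0,-0.157,0],[0.2,46.9,0,0,0,-0.155,0]]
  ]
}}

```text
clock: 26.58
eef_pos: [565.5, 160.4, 156.2]
tcp_rot: [0.001, 0.727, -0.686, -0.0]
force: [1.1, -0.2, 0.3]
width: 29.7
```

{"method": "arm_command", "body": {
  "targets": [
    [[0,0,0,0,0,0,0],[0,0,0,0,0,0,0],[0,0,0,0,0,0,0]]
  ]
}}

```text
clock: 26.95
eef_pos: [566.0, 158.1, 156.7]
tcp_rot: [0.0, 0.729, -0.685, -0.0]
force: [0.2, 0.6, -0.5]
width: 29.4
```

Run:
```python
from h import *
p,R=tool(); print(p,np.degrees(np.arctan2(R[1,0],R[0,0])),R[:,2])
c=camera("wrist"); np.save("pics/w14.npy",c,allow_pickle=True); cv2.imwrite("pics/w14.png",c["frame"])
```

```text
[566.04386152 158.10163382 156.68178342] -86.40762937009147 [-8.12995792e-04 -4.25376045e-04 -9.99999579e-01]
```

View pics/w14.png

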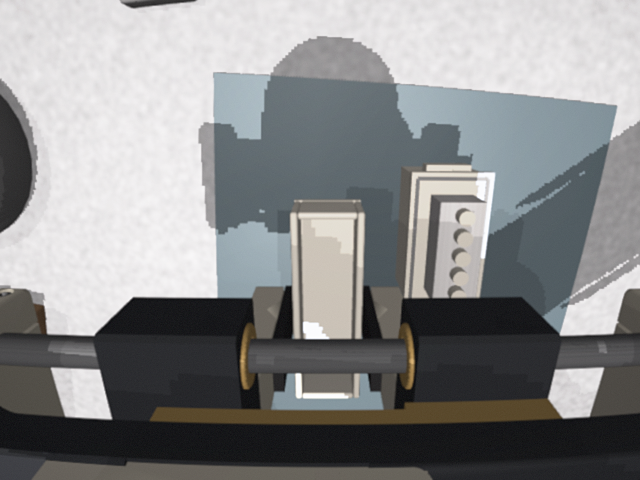

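{"method": "arm_command", "body": {
  "targets": [
    [[0,0.5,-40,0,0,0,0],[0,0,-40,0,0,0,0],[0,0,-20,0,0,0,0],[0,0,-10,0,0,0,0],[0,0,-5,0,0,0,0],[0,0,-3,0,0,0,0],[0,0,0,0,0,0,0],[0,0,0,0,0,0,0]]
  ]
}}

```text
clock: 28.0
eef_pos: [566.6, 159.8, 39.7]
tcp_rot: [-0.0, 0.729, -0.684, 0.0]
force: [0.9, -0.1, 0.8]
width: 29.7
```

Run:
```python
from h import *
c=camera("side"); crop(c,"s15.png",230,140,350,260,5)
c=camera("scene"); crop(c,"c15.png",380,180,520,300,5)
```

```text
(no output)
```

View pics/s15.png

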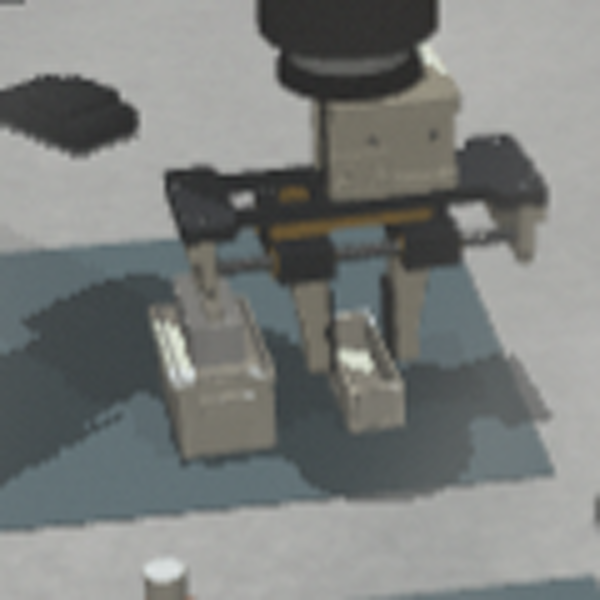

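View pics/c15.png

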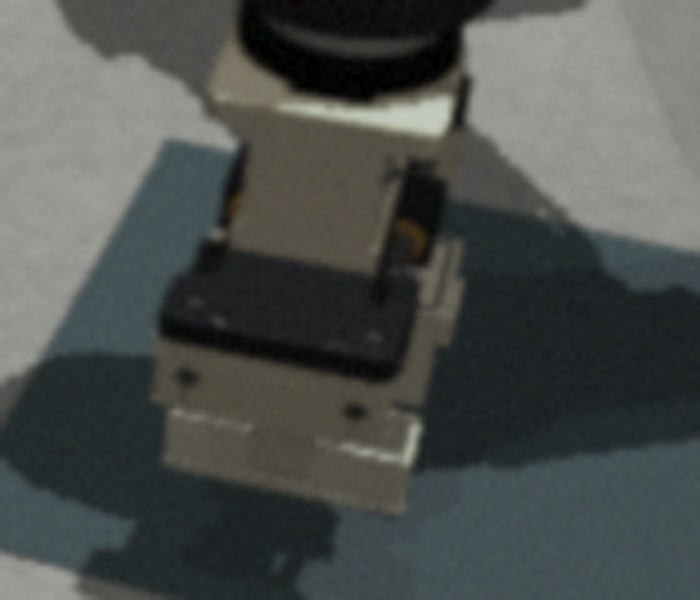

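{"method": "arm_command", "body": {
  "targets": [
    [[0,0,-1.5,0,0,0,0],[0,0,0,0,0,0,0],[0,0,0,0,0,0,0]]
  ]
}}

```text
clock: 28.48
eef_pos: [566.5, 159.8, 37.9]
tcp_rot: [-0.0, 0.729, -0.684, 0.0]
force: [-0.0, 0.5, 3.9]
width: 29.5
```

{"method": "arm_command", "body": {
  "targets": [
    [[0,0,0,0,0,0,0.5],[0,0,0,0,0,0,0.5],[0,0,0,0,0,0,0.5],[0,0,0,0,0,0,0.5],[0,0,30,0,0,0,0.5],[0,0,50,0,0,0,0.5],[0,0,55,0,0,0,0.8]]
  ]
}}

```text
clock: 29.35
eef_pos: [565.9, 159.3, 173.4]
tcp_rot: [0.001, 0.729, -0.684, -0.0]
force: [2.1, 1.0, -0.7]
width: 49.3
```

Run:
```python
from h import *
p,R=tool(); print(p,np.degrees(np.arctan2(R[1,0],R[0,0])),R[:,2])
c=camera("side"); crop(c,"s16.png",230,140,350,260,5)
```

```text
[565.85298984 159.27252538 173.42246735] -86.39247855065494 [-1.41124286e-03 -9.02188519e-04 -9.99998597e-01]
```

View pics/s16.png

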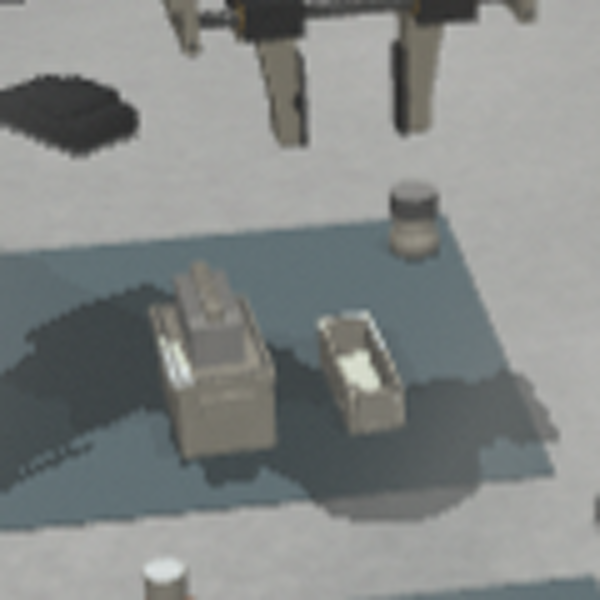

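{"method": "arm_command", "body": {
  "targets": [
    [[-15.5,-46.5,0,0,0,0,1],[-15.5,-46.5,0,0,0,0,1],[-15.5,-46.5,0,0,0,0,1],[-15.5,-46.5,0,0,0,0,1],[-15.5,-46.5,0,0,0,0,1],[-15.5,-46.5,0,0,0,0,1],[-15.5,-46.5,0,0,0,0,1],[-15.5,-46.5,0,0,0,0,1],[0,0,-20,0,0,0,1],[0,0,0,0,0,0,1]]
  ]
}}

```text
clock: 30.65
eef_pos: [441.0, -212.8, 151.4]
tcp_rot: [0.001, 0.728, -0.685, -0.001]
force: [0.3, -0.1, 0.5]
width: 87.7
```

{"method": "arm_command", "body": {
  "targets": [
    [[0,0,0,0,0,0,1],[0,0,0,0,0,0,1]]
  ]
}}

```text
clock: 30.9
eef_pos: [443.0, -212.0, 153.2]
tcp_rot: [-0.0, 0.729, -0.684, 0.0]
force: [0.2, 0.2, -0.9]
width: 87.5
```

Run:
```python
from h import *
p,R=tool(); print(p,np.degrees(np.arctan2(R[1,0],R[0,0])),R[:,2])
c=camera("wrist"); np.save("pics/w17.npy",c,allow_pickle=True); cv2.imwrite("pics/w17.png",c["frame"])
```

```text
[ 443.00974976 -211.96733549  153.20139231] -86.32007678604349 [ 1.02038811e-03 -2.01397036e-04 -9.99999459e-01]
```

View pics/w17.png

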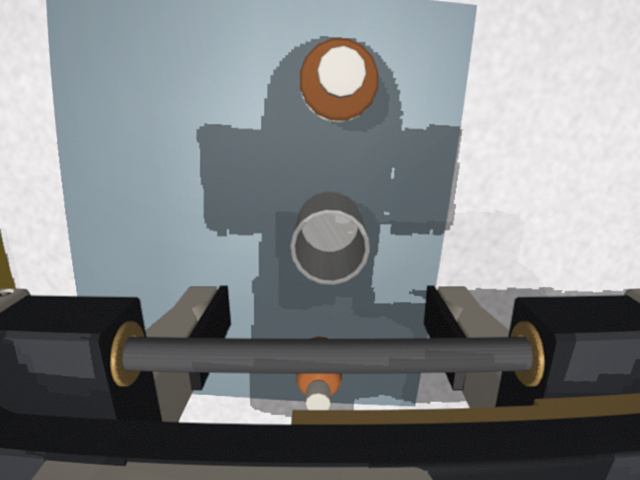

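Run:
```python
from h import *
c=np.load("pics/w17.npy",allow_pickle=True).item()
P=plane(c,[(292,246),(369,246),(331,208),(331,284)],60);print(P.round(1),P.mean(0))
P=plane(c,[(305,402),(330,402)],65);print(P.round(1))
P=plane(c,[(342,71)],110);print(P.round(1))
```

```text
[[ 465.1 -212.6   60. ]
 [ 417.  -215.7   60. ]
 [ 442.4 -238.5   60. ]
 [ 439.  -188.3   60. ]] [ 440.88131747 -213.79117738   60.        ]
[[451.4 -97.4  65. ]
 [433.6 -98.6  65. ]]
[[ 443.  -311.8  110. ]]
```

{"method": "arm_command", "body": {
  "targets": [
    [[-1.5,-1.3,-40,0,0,0,1],[0,0,-40,0,0,0,1],[0,0,-25,0,0,0,1],[0,0,-6,0,0,0,1],[0,0,0,0,0,0,0],[0,0,0,0,0,0,0],[0,0,0,0,0,0,0],[0,0,0,0,0,0,0],[0,0,0,0,0,0,0],[0,0,0,0,0,0,0]]
  ],
  "squeeze": 15
}}

```text
clock: 32.2
eef_pos: [441.1, -213.8, 42.0]
tcp_rot: [-0.0, 0.729, -0.684, 0.0]
force: [-1.6, 0.5, 6.7]
width: 49.4
```

{"method": "arm_command", "body": {
  "targets": [
    [[0,0,10,0,0,0,0],[0,0,30,0,0,0,0],[0,0,40,0,0,0,0],[0,0,40,0,0,0,0],[0,0,10,0,0,0,0]]
  ]
}}

```text
clock: 32.83
eef_pos: [442.1, -213.9, 174.6]
tcp_rot: [-0.001, 0.729, -0.684, 0.002]
force: [0.3, -0.5, -1.6]
width: 49.3
```

{"method": "arm_command", "body": {
  "targets": [
    [[3.4,53.2,0,0,0,0,0],[3.4,53.2,0,0,0,0,0],[3.4,53.2,0,0,0,0,0],[3.4,53.2,0,0,0,0,0],[3.4,53.2,0,0,0,0,0],[3.4,53.2,0,0,0,0,0],[3.4,53.2,0,0,0,0,0],[3.4,53.2,0,0,0,0,0],[3.4,53.2,0,0,0,0,0],[3.4,53.2,0,0,0,0,0]]
  ]
}}

```text
clock: 34.08
eef_pos: [474.3, 319.7, 170.9]
tcp_rot: [0.001, 0.729, -0.684, -0.0]
force: [0.9, -0.3, 0.3]
width: 49.3
```

{"method": "arm_command", "body": {
  "targets": [
    [[0,0,-30,0,0,0,0],[0,0,-40,0,0,0,0],[0,0,0,0,0,0,0],[0,0,0,0,0,0,0]]
  ]
}}

```text
clock: 34.58
eef_pos: [475.3, 318.4, 102.5]
tcp_rot: [-0.0, 0.729, -0.684, 0.0]
force: [0.5, 0.8, -0.0]
width: 49.6
```

Run:
```python
from h import *
p,R=tool(); print(p,np.degrees(np.arctan2(R[1,0],R[0,0])),R[:,2])
c=camera("side"); cv2.imwrite("pics/s18.png",c["frame"][0:300,100:450])
```

```text
[475.31630637 318.44187229 102.47707518] -86.37936379797216 [ 5.19818270e-04 -9.20075630e-05 -9.99999861e-01]
```

View pics/s18.png

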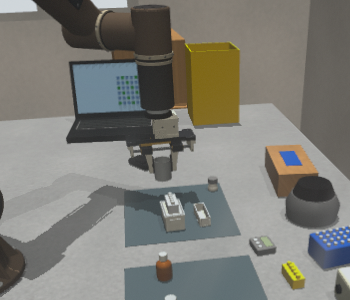

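Beaker held at (163,170) in this crop, beyond the tub. Lowering.

{"method": "arm_command", "body": {
  "targets": [
    [[0,0,-30,0,0,0,0],[0,0,-20,0,0,0,0],[0,0,-6,0,0,0,0],[0,0,-2.5,0,0,0,0],[0,0,0,0,0,0,0],[0,0,0,0,0,0,0]]
  ]
}}

```text
clock: 35.38
eef_pos: [475.2, 318.7, 43.9]
tcp_rot: [-0.001, 0.729, -0.684, -0.0]
force: [0.2, -0.1, -0.2]
width: 48.8
```

{"method": "arm_command", "body": {
  "targets": [
    [[0,0,-1,0,0,0,0],[0,0,0,0,0,0,0],[0,0,0,0,0,0,0]]
  ]
}}

```text
clock: 35.75
eef_pos: [474.9, 318.3, 42.1]
tcp_rot: [0.0, 0.729, -0.684, 0.0]
force: [-0.7, -0.7, 0.6]
width: 49.1
```

{"method": "arm_command", "body": {
  "targets": [
    [[0,0,-0.4,0,0,0,0],[0,0,0,0,0,0,0],[0,0,0,0,0,0,1],[0,0,0,0,0,0,1],[0,0,0,0,0,0,1],[0,0,0,0,0,0,1],[0,0,30,0,0,0,1],[0,0,50,0,0,0,1],[0,0,50,0,0,0,1]]
  ]
}}

```text
clock: 36.88
eef_pos: [474.7, 318.0, 172.9]
tcp_rot: [0.0, 0.729, -0.684, 0.0]
force: [1.1, 1.3, 0.3]
width: 87.5
```

Run:
```python
from h import *
p,R=tool(); print(p,np.degrees(np.arctan2(R[1,0],R[0,0])),R[:,2])
c=camera("wrist"); np.save("pics/w19.npy",c,allow_pickle=True); cv2.imwrite("pics/w19.png",c["frame"])
```

```text
[474.67314971 318.02187239 172.86056205] -86.39041926510235 [-4.38810504e-04 -6.74997016e-04 -9.99999676e-01]
```

View pics/w19.png

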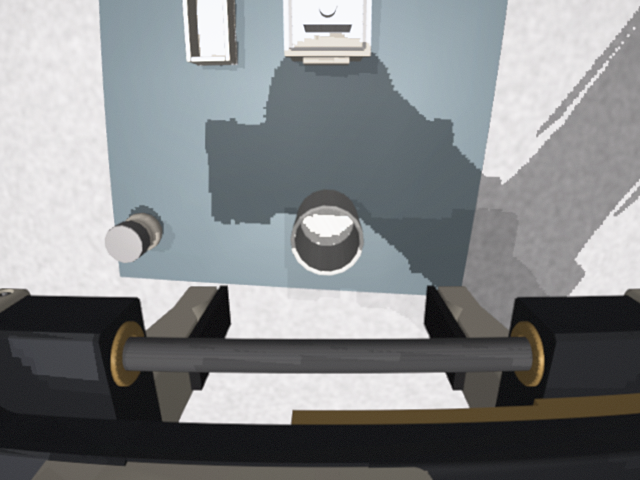

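{"method": "arm_command", "body": {
  "targets": [
    [[-4,-52,0,0,0,0,1],[-4,-52,0,0,0,0,1],[-4,-52,0,0,0,0,1],[-4,-52,0,0,0,0,0.7],[-4,-52,0,0,0,0,0.7],[-4,-52,0,0,0,0,0.7],[-4,-52,0,0,0,0,0.7],[-4.5,-52,-20,0,0,0,0.7],[0,0,-30,0,0,0,0.7],[0,0,0,0,0,0,0.7]]
  ]
}}

```text
clock: 38.17
eef_pos: [440.6, -98.6, 120.1]
tcp_rot: [0.002, 0.728, -0.685, -0.001]
force: [-0.2, -0.0, 0.5]
width: 61.2
```

{"method": "arm_command", "body": {
  "targets": [
    [[0,0,0,0,0,0,0.7],[0,0,0,0,0,0,0.7]]
  ]
}}

```text
clock: 38.42
eef_pos: [443.3, -97.0, 122.8]
tcp_rot: [-0.001, 0.73, -0.684, 0.001]
force: [-0.8, -0.2, 0.4]
width: 61.4
```

Run:
```python
from h import *
p,R=tool(); print(p,np.degrees(np.arctan2(R[1,0],R[0,0])),R[:,2])
c=camera("wrist"); np.save("pics/w20.npy",c,allow_pickle=True); cv2.imwrite("pics/w20.png",c["frame"])
```

```text
[443.28713834 -97.00237049 122.76285324] -86.30389529993646 [ 1.97224413e-03  2.32461471e-04 -9.99998028e-01]
```

View pics/w20.png

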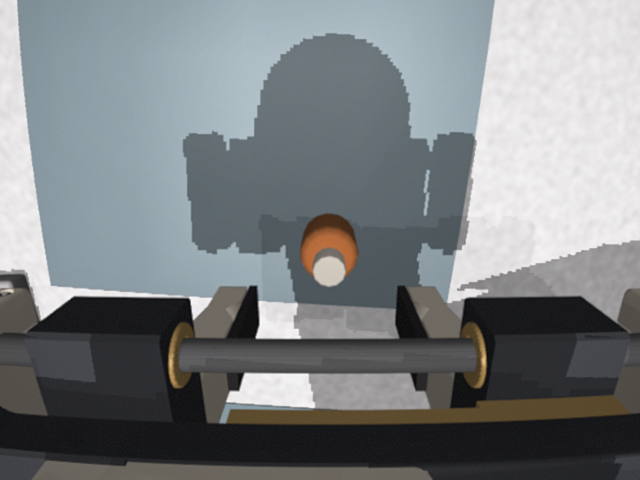

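{"method": "arm_command", "body": {
  "targets": [
    [[-0.5,-0.3,-30,0,0,0,0.7],[0,0,-35,0,0,0,0.7],[0,0,-20,0,0,0,0.7],[0,0,-7,0,0,0,0.7],[0,0,0,0,0,0,0],[0,0,0,0,0,0,0],[0,0,0,0,0,0,0],[0,0,0,0,0,0,0],[0,0,0,0,0,0,0]]
  ],
  "squeeze": 20
}}

```text
clock: 39.6
eef_pos: [442.5, -97.9, 30.4]
tcp_rot: [-0.001, 0.729, -0.684, 0.0]
force: [-1.2, 1.5, 7.3]
width: 35.3
```

{"method": "arm_command", "body": {
  "targets": [
    [[0,0,10,0,0,0,0],[0,0,30,0,0,0,0],[0,0,40,0,0,0,0],[0,0,50,0,0,0,0],[0,0,10,0,0,0,0],[0,0,0,0,0,0,0]]
  ]
}}

```text
clock: 40.35
eef_pos: [441.8, -97.9, 170.2]
tcp_rot: [-0.001, 0.729, -0.685, 0.0]
force: [-1.0, -0.2, -1.4]
width: 35.5
```

{"method": "arm_command", "body": {
  "targets": [
    [[5.4,49.1,0,0,0,0,0],[5.4,49.1,0,0,0,0,0],[5.4,49.1,0,0,0,0,0],[5.4,49.1,0,0,0,0,0],[5.4,49.1,0,0,0,0,0],[5.4,49.1,0,0,0,0,0],[5.4,49.1,0,0,0,0,0],[0,0,0,0,0,0,0],[0,0,0,0,0,0,0],[0,0,0,0,0,0,0]]
  ]
}}

```text
clock: 41.6
eef_pos: [479.2, 244.5, 168.9]
tcp_rot: [0.001, 0.729, -0.685, -0.0]
force: [0.2, 0.0, -0.2]
width: 35.3
```

Run:
```python
from h import *
p,R=tool(); print(p,np.degrees(np.arctan2(R[1,0],R[0,0])),R[:,2])
c=camera("wrist"); np.save("pics/w21.npy",c,allow_pickle=True); cv2.imwrite("pics/w21.png",c["frame"])
```

```text
[479.16412374 244.46989844 168.89546242] -86.43985770989572 [-0.00127599 -0.00116705 -0.9999985 ]
```

View pics/w21.png

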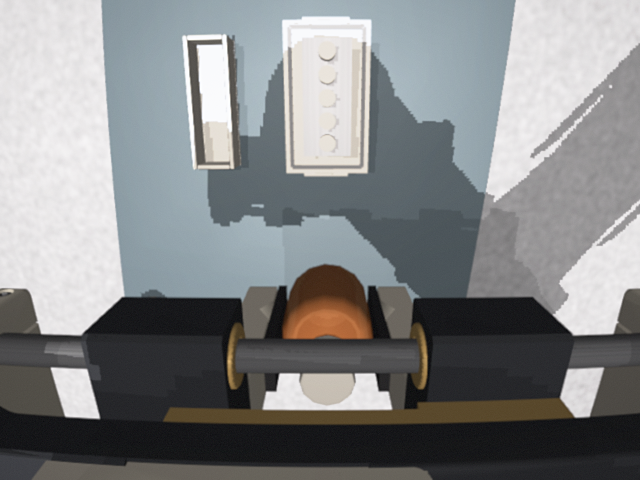

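{"method": "arm_command", "body": {
  "targets": [
    [[0,1,-45,0,0,0,0],[0,0,-50,0,0,0,0],[0,0,-30,0,0,0,0],[0,0,-10,0,0,0,0],[0,0,-4,0,0,0,0],[0,0,0,0,0,0,0],[0,0,0,0,0,0,0],[0,0,0,0,0,0,0]]
  ]
}}

```text
clock: 42.65
eef_pos: [479.9, 247.1, 31.5]
tcp_rot: [-0.001, 0.729, -0.684, -0.0]
force: [0.7, -0.1, -1.4]
width: 35.7
```

{"method": "arm_command", "body": {
  "targets": [
    [[0,0,-1,0,0,0,0],[0,0,-0.2,0,0,0,0],[0,0,0,0,0,0,0]]
  ]
}}

```text
clock: 43.02
eef_pos: [479.9, 247.0, 30.4]
tcp_rot: [-0.0, 0.729, -0.684, 0.0]
force: [-2.7, -0.8, 8.1]
width: 35.3
```

{"method": "arm_command", "body": {
  "targets": [
    [[0,0,0,0,0,0,0.8],[0,0,0,0,0,0,0.8],[0,0,0,0,0,0,0.8],[0,0,0,0,0,0,0.8],[0,0,20,0,0,0,0.8],[0,0,40,0,0,0,0.8],[0,0,55,0,0,0,0.8],[0,20,55,0,0,0,0.8],[0,40,25,0,0,0,0.8],[0,20,0,0,0,0,0.8]]
  ]
}}

```text
clock: 44.28
eef_pos: [480.4, 329.0, 227.0]
tcp_rot: [-0.002, 0.729, -0.684, -0.0]
force: [1.2, -0.2, -0.4]
width: 70.4
```

{"method": "arm_command", "body": {
  "targets": [
    [[0,0,0,0,0,0,0.8],[0,0,0,0,0,0,0.8],[0,0,0,0,0,0,0.8]]
  ]
}}

```text
clock: 44.65
eef_pos: [479.4, 325.7, 223.6]
tcp_rot: [0.001, 0.729, -0.685, 0.0]
force: [-0.4, -0.3, 0.3]
width: 70.3
```

Run:
```python
from h import *
p,R=tool(); print(p,np.degrees(np.arctan2(R[1,0],R[0,0])),R[:,2])
c=camera("wrist"); np.save("pics/w22.npy",c,allow_pickle=True); cv2.imwrite("pics/w22.png",c["frame"])
s=camera("side"); crop(s,"s22.png",210,120,380,260,4.4)
c=camera("scene"); crop(c,"c22.png",270,130,570,340,2.6)
```

```text
[479.43323658 325.71930502 223.64826859] -86.4238230069548 [-0.00104943 -0.00127796 -0.99999863]
```

View pics/w22.png

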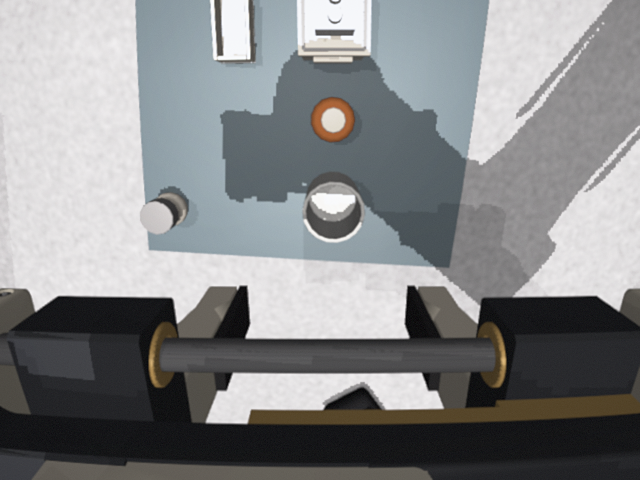

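View pics/s22.png

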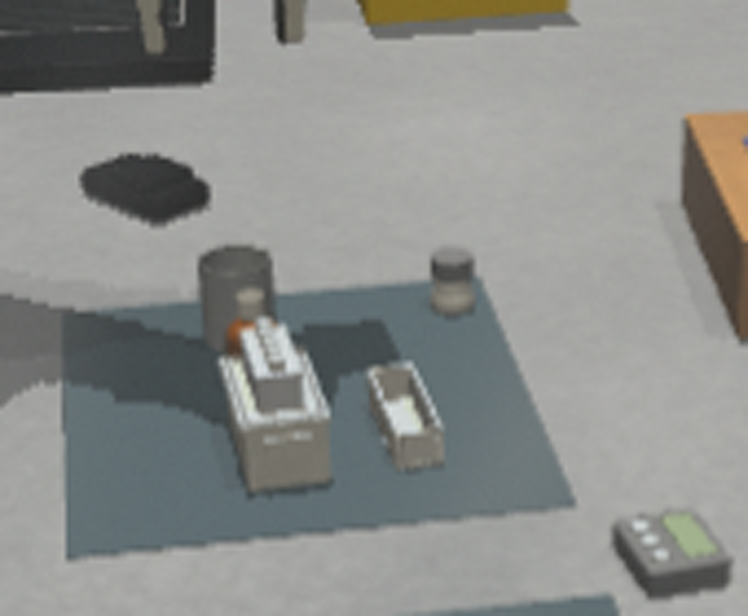

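View pics/c22.png

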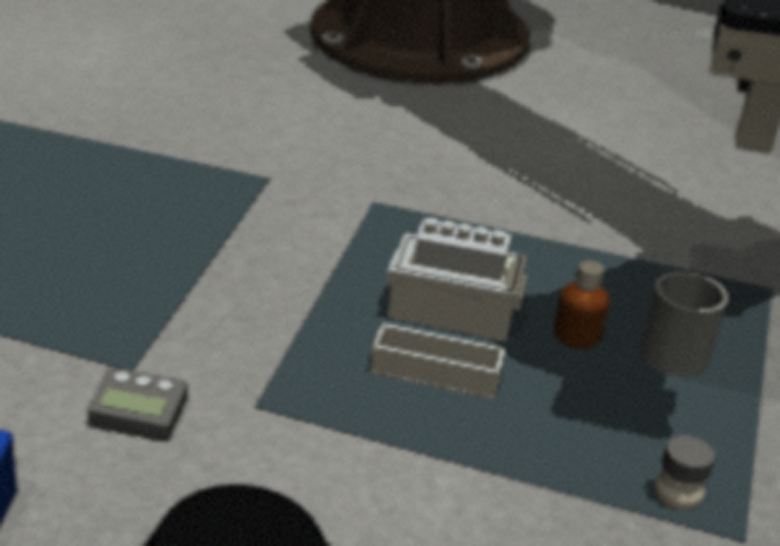

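Everything stands as wanted. A numeric check from w21 (trough, lid, rack) and w22 (bottle cap (333,119), beaker rim 303–362 × 182–242).

Run:
```python
from h import *
th=np.radians(3.63); o=np.array([485.6,153.8]); A=np.array([[np.cos(th),np.sin(th)],[-np.sin(th),np.cos(th)]])
L=lambda n:np.load(f"pics/{n}.npy",allow_pickle=True).item()
def r(n,c,uv,z):
    P=(plane(c,uv,z)[:,:2]-o)@A.T; print(n,P.mean(0).round(1),P.round(0).tolist())
a,b=L("w21"),L("w22")
r("trough",a,[(182,37),(233,34),(240,166),(193,169)],26)
r("lid",a,[(282,20),(371,20),(369,174),(286,174)],46)
r("rack caps",a,[(328,51),(329,143)],78)
r("bottle",b,[(333,120)],65); r("beaker",b,[(303,212),(362,212),(333,182),(333,242)],60)
```

```text
trough [78.7  1.7] [[96.0, -42.0], [61.0, -43.0], [62.0, 45.0], [96.0, 47.0]]
lid [-0.9  0.6] [[27.0, -47.0], [-28.0, -47.0], [-29.0, 48.0], [27.0, 48.0]]
rack caps [-1.7  0.8] [[-1.0, -24.0], [-2.0, 26.0]]
bottle [ 0.1 94.6] [[0.0, 95.0]]
beaker [ -0.  165.5] [[24.0, 165.0], [-23.0, 165.0], [-0.0, 141.0], [-0.0, 190.0]]
```

All within tolerance (the trough, lid and rack corners here are coarse readings). Handing in.

```bash
python3 -c "
from station import *
print(sense()['force'],sense()['clock']); print(hand_in())"
```

```text
[ 0.86272405 -0.33822205 -0.88310189] 44.8
the job is handed in; nothing more can be done
None
```

The job is done and handed in at 44.8 s, well inside the 125 s limit. No verdict was reported, so the results below are my own last checks.

I snapped the lid home and then pressed its middle again with closed fingers. At 17 N it sat firm, with the top about 46 mm above the bench. After that I placed the rack on the lid, the trough behind the tub, the beaker off the left end and the bottle between tub and beaker.

Last camera measurements, in the tub's frame:

| Item | Measured | Target |
|---|---|---|
| Lid | within about 1 mm of centre, flush | centred, home |
| Rack | about 2 mm off centre, lengthwise | within 12 mm |
| Trough | 79 mm back, 2 mm along, parallel | 80 mm back |
| Beaker | 165.5 mm left, 0 mm across | 165 mm left |
| Bottle | 94.6 mm left, 0 mm across | 92.5 mm left |

Everything stood upright and the gripper was clear. The jar and timer looked undisturbed in the last pictures. I did not look at the tall bottle again after lifting the beaker, and the last picture of it showed it upright.

No check failed. The last readings of the trough, lid and rack were coarse, with corners good to a few millimetres: the trough's width read about 34 mm against its true 30 mm.

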